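Set out two turnings for glue-up

ROBOT

A 6-joint arm with a two-finger parallel gripper is mounted at the origin on the work surface. World frame = base frame: x ahead of the robot, y to its left, z up, the work surface at z = 0. Lengths are in mm, angles in degrees, forces in N, time in s.
With the tool pointing down it reaches from about 300 to 850 mm from the base axis. Payload 5.4 kg.
Tool frame: the origin (TCP) lies at the very end of the fingers, on their centre line; the grasp point (between the pads) lies 19 mm behind it (robot.grip_depth is the distance from the TCP to the grasp point, in mm); z points along the fingers, y is the direction in which the jaws open and shut (so a half turn about z gives the same grasp; the last joint's range is limited). The gripper opens to 85 mm and grips with 20 to 120 N. Pads are 22 mm wide; open, the fingers measure 114 mm over their backs; the gripper's body (76 mm by 85 mm) begins 54 mm behind the grasp point. The pads swing forward as they close: fully open they stand 13 mm farther back than shut.
Start: joints at [-12.038, 9.076, 91.501, -0, 79.423, -12.038], TCP at [574.984, -0.018, 231.299] pointing down, gripper open.
Joint ranges: [-166.64, 166.64], [-54.1, 131.32], [10.49, 154.53], [-73.88, 253.88], [9.74, 151.15], [-171.62, 171.62]. Speed limits (degrees/s): [147.25, 147.25, 180, 180, 180, 180].

INTERFACE

Orientations are given as a 3x3 rotation matrix whose columns are the frame's x, y, z axes.
In Python, from workcell import robot gives the robot as it stands.
- The arm moves only by the shell command python3 -m crank 'ROWS' [FORCE]. ROWS is JSON, a list of rows, each an object with "dp": the shift along the tool's x, y, z in cm, a list of three; "turn": the turn about the tool's z in degrees; "jaw": the opening, from 0 (shut) to 1 (fully open). In form: [{"dp": [tx, ty, tz], "turn": turn, "jaw": jaw}, ...]. A call has 1 to 10 rows; each row shifts and turns the commanded pose from where the row before left it, along the tool's axes as they then stand; what a row does not reach is not made up. A row lasts 1/12 s, in which the tool goes at most 41.7 mm and 7.16 degrees, less where a joint would pass 70% of its speed; a pose out of reach is approached as far as the arm can. A call with a gripper value outside its range is refused whole. The fingers move at their own pace and stop on an object; FORCE is the grip in N (left out, the last holds). Time passes only in rows, so rows that do not move let the fingers close. It gives the time, the measured TCP pose, the force and the opening at its end, in the units of the state.
- robot.sense(): the state, without advancing time (a new reading comes with each control period).
- robot.camera(name): name is "scene" or "side" or "wrist"; returns the picture (400x640x3 uint8, red, green, blue); there is no depth.
- robot.get_calibration(name): a dict with "fx", "fy", "cx", "cy" (pixels), "R" (3x3) and "t" (3): a world point X has camera coordinates R X + t. Camera axes: x right, y down, z forward; pixel columns grow to the right and rows downward; lengths in mm; the calibration is good to about 2 mm. A picture is of the moment at which its call begins: read the wrist's pose just before it. get_calibration takes no time and is no camera call; for the wrist camera it gives the pose at the moment of the call.
- robot.sign_off(): hands the job in, once; it reports no verdict.
The state is a dict: "time": time; "joint_positions": joint angles; "qd": joint speeds; "effort": joint torques, N m; "tcp_pos": TCP position; "orientation": TCP orientation; "ft_force": force on the tool from outside, world axes, zero at the start; "ft_torque": the same for the moment, N m; "grip_width": finger opening in mm.
Only numpy, scipy, OpenCV 4.12 (cv2) and the standard library are available. Lean on these libraries where they do the work, as an engineer would, in place of code of your own. Each camera call takes 0.05 s, during which the arm holds its last target.

TASK

Set out the turnings for glue-up. On the square pad stand the candlestick: its solid disc foot lying centred on the pad, and the tall stem upright and centred on top of the foot; on the round pad stand the door knob: the ring-shaped rose lying centred on the pad, and the knob upright and centred on top of the rose. Stand the glue bottle on the bench exactly midway between the two pads, let go of everything, and do not disturb the mallet, the tape measure or the combination square.

Things in the scene. Friction and masses are not known exactly. Their poses are not given: they have to be found in the camera images.
- square_pad: Fixed square plywood glue-up pad, 84 x 84 x 12 mm. Origin at the centre of its underside, z up; x and y along its sides. Its own y axis (either way) points at the round pad.
- round_pad: Fixed round plywood glue-up pad, diameter 88 mm, 12 mm thick; its centre is 260 mm from the square pad's centre. Origin at the centre of its underside, z up.
- foot: Candlestick foot: solid flat turned disc of pale wood, diameter 58 mm for its lower 14 mm, chamfered to diameter 48 mm on its flat top, 20 mm high, about 60 g. Starts flat on the bench. Origin at the centre of its underside, z up.
- stem: Candlestick stem: the tallest wooden turning, pale wood, 100 mm high, standing upright. Flared base 40 mm in diameter (lowest 10 mm), slim waist 20 to 22 mm, straight cylinder 30 mm in diameter from 55 mm up to the top, with a dark round spot on the top face. About 70 g. Origin at the centre of its underside, z up.
- rose: Door-knob rose: flat pale-wood ring, outer diameter 52 mm, through hole 22 mm, 16 mm high, about 30 g. Starts flat on the bench. Origin at the centre of its underside, z up.
- knob: Door knob: small mushroom-shaped pale-wood turning, 45 mm high, standing on its flat base 36 mm in diameter; neck 22 mm at 12 to 18 mm up; head 38 mm in diameter at 25 to 37 mm up. About 40 g. Origin at the centre of its underside, z up.
- glue_bottle: Closed glue bottle: white plastic cylinder 48 mm in diameter, straight to 56 mm up, then a shoulder and a grey cone nozzle; 94 mm high, about 110 g, standing upright. Origin at the centre of its underside, z up.
- mallet: Bystander: carver's mallet standing on its dark wooden head (76 mm across, 100 mm high), handle up, 200 mm high in all, loose. Origin at the centre of its underside, z up.
- tape_measure: Bystander: yellow tape-measure case 65 x 32 x 62 mm, standing on the bench, loose. Origin at the centre of its underside, z up.
- combination_square: Bystander: steel combination square lying flat, head 100 x 22 x 20 mm along its x, blade 26 x 150 x 3 mm reaching along its +y; loose. Origin at the centre of the head's underside, z up.

How it is judged (in metres and radians):
At the end, for the whole second after the job is handed in: Foot on square pad and rose on round pad within 12 mm of centre, stem on foot within 10 mm, knob on rose within 8 mm (heights within 3 mm); bottle on the bench within 15 mm of midway between the pads, along and across their line; all five within 0.1 rad of upright and at rest (horizontal distance between foot and square_pad below 0.012 m and z of foot in the frame of square_pad between 0.009 and 0.015 m and horizontal distance between stem and foot below 0.01 m and z of stem in the frame of foot between 0.017 and 0.023 m and horizontal distance between rose and round_pad below 0.012 m and z of rose in the frame of round_pad between 0.009 and 0.015 m and horizontal distance between knob and rose below 0.008 m and z of knob in the frame of rose between 0.013 and 0.019 m and x of glue_bottle in the frame of square_pad between -0.015 and 0.015 m and (y of glue_bottle in the frame of square_pad between 0.115 and 0.145 m or y of glue_bottle in the frame of square_pad between -0.145 and -0.115 m) and horizontal distance between glue_bottle and round_pad below 0.16 m and height (world z) of glue_bottle between -0.003 and 0.003 m and angle between each of foot, stem, rose, knob, glue_bottle's own z axis and vertical below 0.1 rad and linear speed of each of foot, stem, rose, knob, glue_bottle below 0.02 m/s and angular speed of each of foot, stem, rose, knob, glue_bottle below 0.2 rad/s); the robot touches nothing.
It fails at once if the mallet is disturbed (moved more than 20 mm) (distance of mallet from where it was at the start of the episode above 0.02 m).
It fails at once if the tape measure is disturbed (moved more than 20 mm) (distance of tape_measure from where it was at the start of the episode above 0.02 m).
It fails at once if the combination square is disturbed (moved more than 20 mm) (distance of combination_square from where it was at the start of the episode above 0.02 m).
It also fails if it takes over 141 s, if anything falls off the work surface, if the arm or the gripper's body presses on something with over 40 N, if the wrist force passes 120 N, or if a joint passes its speed limit or range.

## Working session

There is one attempt and no reset: what is moved stays moved. The work goes in short steps, Python scripts to look and compute and a shell command to move; the robot and the scene stay as the last step left them, time stands still between calls to the robot, and variables do not carry over. Pictures are saved under pics/ and viewed, and the job is handed in when it is done.

```bash
ls; mkdir -p pics; python3 - <<'E'
from workcell import robot
import cv2
s=robot.sense(); print(s)
for n in("scene","side","wrist"):
    c=robot.get_calibration(n); print(n,c)
    cv2.imwrite(f"pics/{n}0.png",robot.camera(n)[:,:,::-1])
E
```

```text
pics
{'time': 0.0, 'joint_positions': array([-1.20371293e+01,  9.11281854e+00,  9.15724855e+01,  3.12957553e-04,
        7.94214308e+01, -1.20360653e+01]), 'qd': array([-0.06642737,  0.12203381, -0.02472689,  0.04931657, -0.03892435,
        0.01611743]), 'effort': array([ 1.96016467e-04, -3.96006632e+01, -3.31426942e+01, -2.07608541e-04,
        8.36965773e-03, -3.09808388e-05]), 'tcp_pos': array([5.74407511e+02, 1.14037538e-01, 2.30312505e+02]), 'orientation': array([[ 1.99362571e-05,  9.99998342e-01, -1.82079535e-03],
       [ 9.99999922e-01, -1.92193576e-05,  3.93745421e-04],
       [ 3.93709774e-04, -1.82080306e-03, -9.99998265e-01]]), 'ft_force': array([-0.40857824,  0.02669663, -0.06645401]), 'ft_torque': array([-0.05447957,  0.01658149, -0.02519957]), 'grip_width': 85.26625024581175}
scene {'fx': 377.05796240248935, 'fy': 377.05796240248935, 'cx': 318.5782556804453, 'cy': 196.23877315352104, 'R': array([[ 0.55425496,  0.83233153, -0.00506584],
       [ 0.53403675, -0.36027371, -0.7648579 ],
       [-0.63844044,  0.42122094, -0.64417911]]), 't': array([-329.70269463, -288.99214952, 1466.06313621])}
side {'fx': 518.0025062834931, 'fy': 518.0025062834931, 'cx': 329.8616667755439, 'cy': 190.04338634137787, 'R': array([[ 9.97970421e-01, -6.36789430e-02,  1.73336332e-04],
       [-4.57880639e-02, -7.19472640e-01, -6.93009794e-01],
       [ 4.42548419e-02,  6.91595339e-01, -7.20928149e-01]]), 't': array([-620.02884076,   61.45504023, 1250.81210086])}
wrist {'fx': 275.9426469694514, 'fy': 275.9426469694514, 'cx': 318.8067223559886, 'cy': 195.8201298019657, 'R': array([[ 9.99999128e-01, -4.06929689e-04, -1.25653074e-03],
       [ 1.49680863e-05, -9.47801974e-01,  3.18859558e-01],
       [-1.32069573e-03, -3.18859299e-01, -9.47801141e-01]]), 't': array([-573.77585944,  -41.16955666,  379.3907824 ])}
```

View pics/scene0.png

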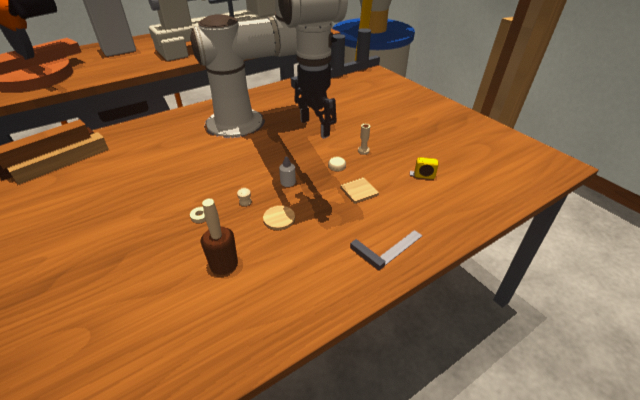

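View pics/side0.png

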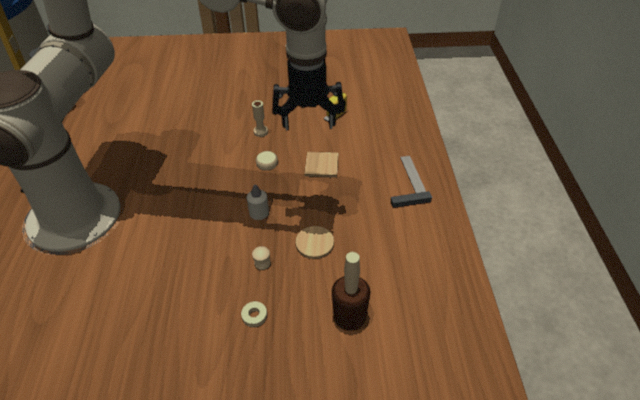

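View pics/wrist0.png

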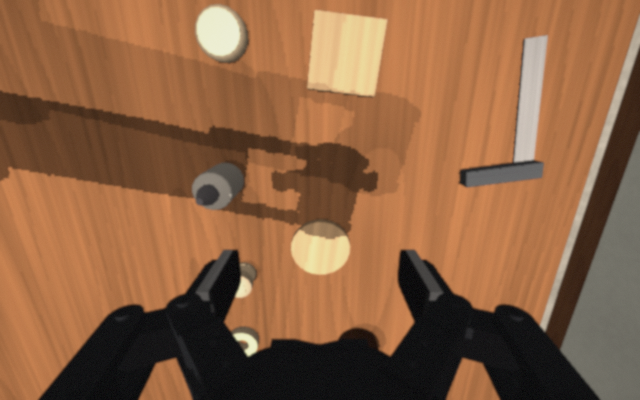

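```bash
cat > h.py <<'E'
import numpy as np, cv2
from workcell import robot
def ray(c,u,v,z):
    d=c['R'].T@np.array([(u-c['cx'])/c['fx'],(v-c['cy'])/c['fy'],1.0]); o=-c['R'].T@c['t']
    return (o+d*(z-o[2])/d[2])[:2].round(1)
def proj(c,p):
    q=c['R']@np.array(p,float)+c['t']; return (c['fx']*q[0]/q[2]+c['cx'],c['fy']*q[1]/q[2]+c['cy'])
def crop(img,x0,y0,w,h,k,name):
    a=cv2.resize(img[y0:y0+h,x0:x0+w],None,fx=k,fy=k,interpolation=cv2.INTER_CUBIC)
    for x in range((x0+19)//20*20,x0+w,20): cv2.putText(a,str(x),((x-x0)*k,10),0,.35,(255,0,0),1); a[12:18,(x-x0)*k]=(0,0,255)
    for y in range((y0+19)//20*20,y0+h,20): cv2.putText(a,str(y),(0,(y-y0)*k),0,.35,(255,0,0),1); a[(y-y0)*k,24:30]=(0,0,255)
    cv2.imwrite(name,a)
E
python3 - <<'E'
import cv2
from h import *
crop(cv2.imread('pics/side0.png'),230,90,150,240,2,'pics/a.png')
a=cv2.imread('pics/side0.png');crop(a,220,85,160,140,4,'pics/a1.png');crop(a,220,190,160,145,4,'pics/a2.png')
crop(cv2.imread('pics/wrist0.png'),180,0,220,200,3,'pics/a3.png')
crop(cv2.imread('pics/wrist0.png'),180,180,220,180,3,'pics/a4.png')
E
```

```text
(no output)
```

View pics/a1.png

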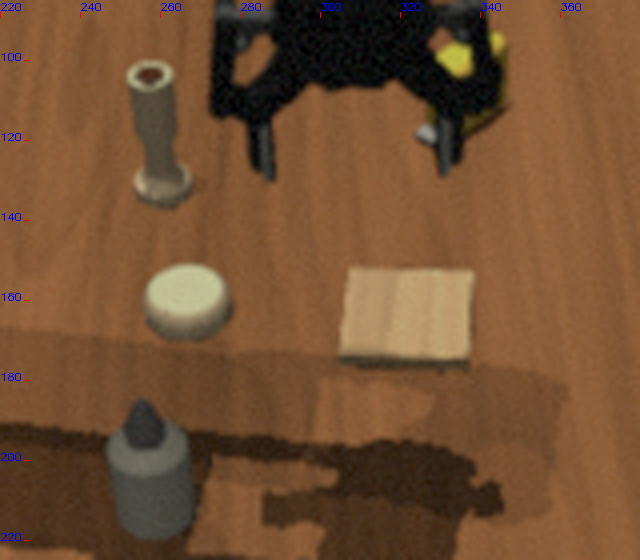

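View pics/a2.png

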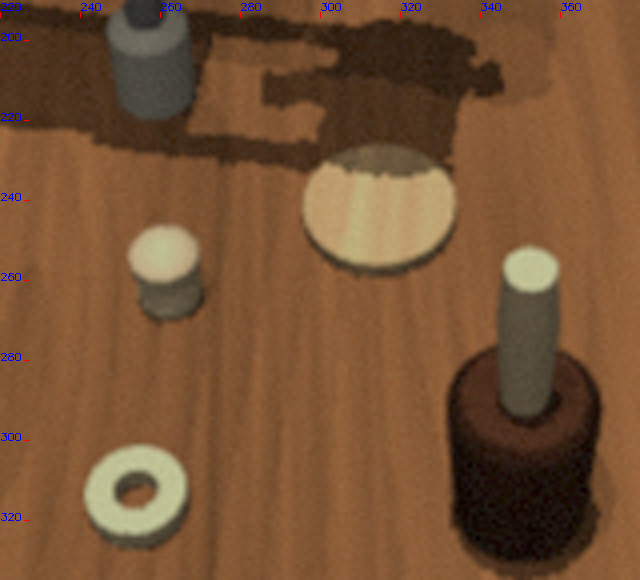

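View pics/a3.png

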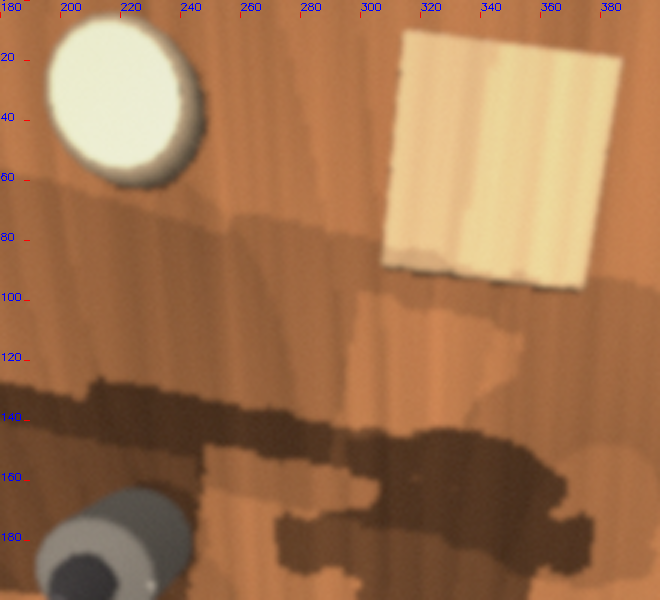

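View pics/a4.png

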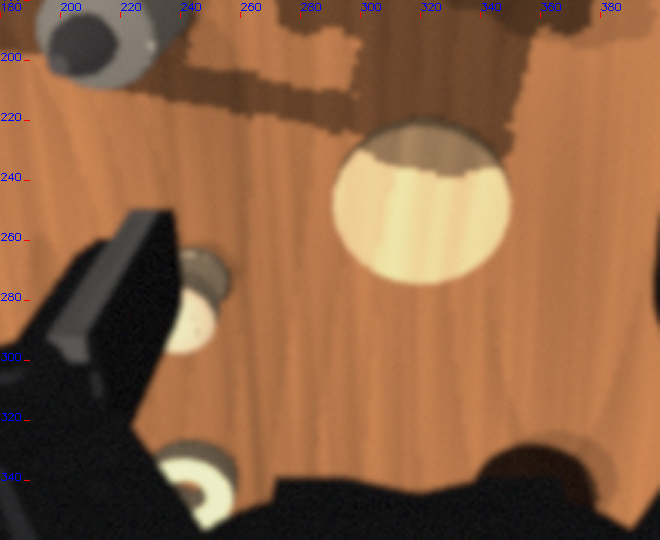

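```bash
python3 - <<'E'
from h import *
w=robot.get_calibration('wrist');s=robot.get_calibration('side')
for n,u,v,z in [('sq1',314.5,10,12),('sq2',386.5,19,12),('sq3',375,96,12),('sq4',307.5,88.5,12),('round',320.5,247,12),('foot',218,30.5,20),('noz',207.5,195,94)]: print('w',n,ray(w,u,v,z))
for n,u,v,z in [('sq1',307.2,152,12),('sq2',338.2,152.8,12),('sq3',337.2,175.2,12),('sq4',305.2,174,12),('round',314.9,241.9,12),('foot',266.7,157,20),('stemtop',257.5,104,100),('noz',255.3,186,94),('bshould',257,196.2,56),('knob',261,253,33),('rose',254,312.6,16)]: print('s',n,ray(s,u,v,z))
c=robot.get_calibration('scene')
a=cv2.imread('pics/scene0.png'); crop(a,180,110,270,170,3,'pics/b.png')
E
```

```text
w sq1 [569.2 180.6]
w sq2 [650.7 171.8]
w sq3 [642.9  89.8]
w sq4 [560.2  98.4]
w round [ 576.4 -118.8]
w foot [461.  158.7]
w noz [455.7 -10.9]
s sq1 [571.7 179.5]
s sq2 [654.6 171. ]
s sq3 [645.6  85.7]
s sq4 [563.8  95.4]
s round [ 579.  -127.2]
s foot [464.4 157.7]
s stemtop [444.2 282.6]
s noz [448.5 -20.8]
s bshould [448.5 -17.2]
s knob [ 459.8 -166.9]
s rose [ 448.  -303.5]
```

View pics/b.png

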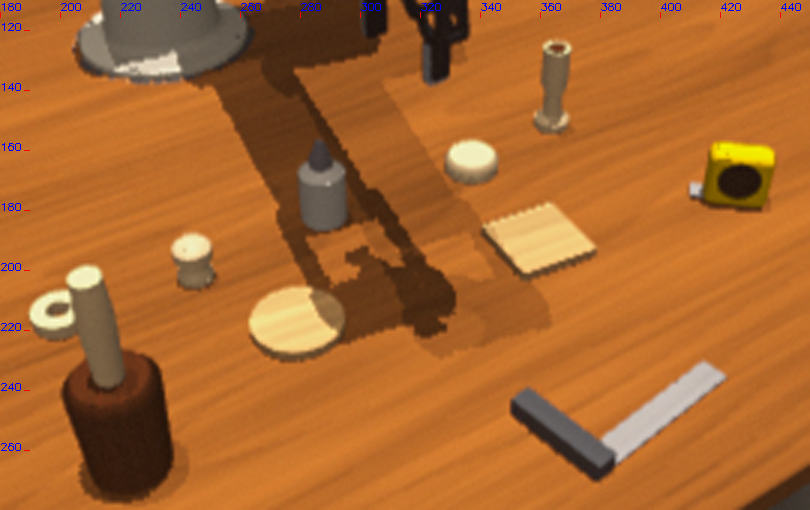

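```bash
python3 -m crank '[{"dp":[2.6,-1.9,1.5],"turn":0,"jaw":1},{"dp":[2.6,-1.9,1.5],"turn":0,"jaw":1},{"dp":[2.6,-1.9,1.5],"turn":0,"jaw":1},{"dp":[2.6,-1.9,1.5],"turn":0,"jaw":1},{"dp":[2.6,-1.8,1.5],"turn":0,"jaw":1},{"dp":[2.7,-1.8,1.5],"turn":0,"jaw":1},{"dp":[0,0,0],"turn":0,"jaw":1},{"dp":[0,0,0],"turn":0,"jaw":1}]' 50; cat >> h.py <<'E'
def look(k,name='wrist'):
    c=robot.get_calibration(name); a=robot.camera(name)[:,:,::-1].copy()
    import pickle; pickle.dump(c,open(f'pics/{k}.pkl','wb')); cv2.imwrite(f'pics/{k}.png',a); return c,a
E
python3 - <<'E'
from h import *
c,a=look('w1'); s=robot.sense(); print(s['tcp_pos'],s['orientation'].round(4).tolist(),s['time'])
for z in (0,20,s['tcp_pos'][2]): print(proj(c,[*s['tcp_pos'][:2],z]))
E
```

```text
time: 0.82
tcp_pos: [461.3, 157.9, 140.1]
orientation: [[-0.003, 1.0, -0.003], [1.0, 0.003, -0.0], [-0.0, -0.003, -1.0]]
ft_force: [0.7, 0.5, -0.3]
grip_width: 85.4
[462.91201627 157.05759611 141.2462766 ] [[-0.0013, 1.0, -0.0], [1.0, 0.0013, -0.0004], [-0.0004, -0.0, -1.0]] 0.8667
(np.float64(321.01885974913404), np.float64(184.72250559074843))
(np.float64(321.1265610985458), np.float64(190.38645786672947))
(np.float64(322.3277449005822), np.float64(253.55602599726325))
```

View pics/w1.png

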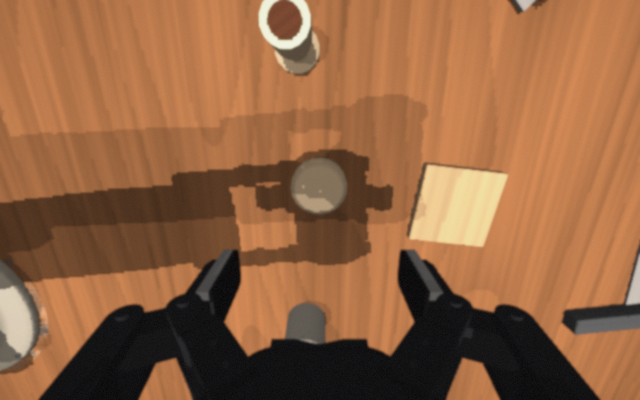

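```bash
python3 - <<'E'
from h import *
crop(cv2.imread('pics/w1.png'),280,140,240,120,3,'pics/w1c.png')
crop(cv2.imread('pics/w1.png'),240,0,100,90,5,'pics/w1d.png')
E
```

```text
(no output)
```

View pics/w1c.png

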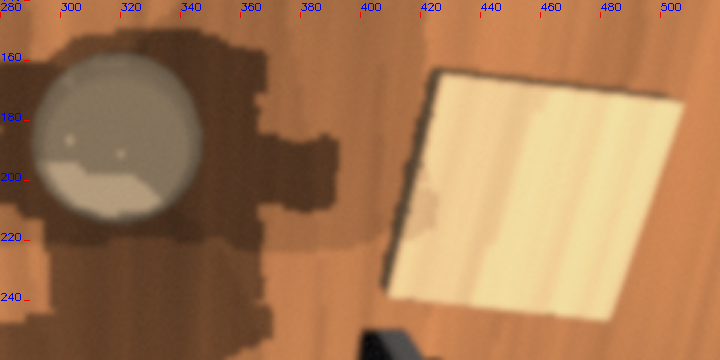

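View pics/w1d.png

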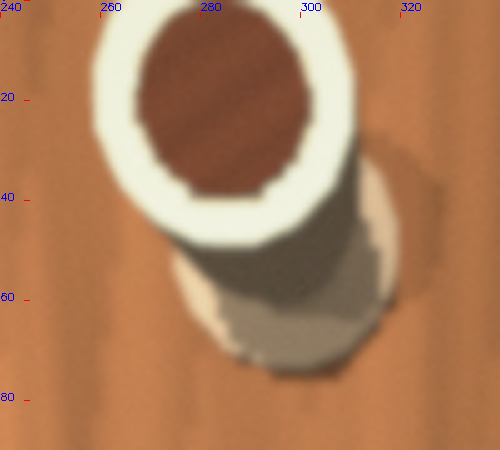

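```bash
python3 - <<'E'
from h import *
import pickle
w=pickle.load(open('pics/w1.pkl','rb'))
print('foot',ray(w,319,185.8,14),'stem',ray(w,285,19.5,100))
P=np.array([ray(w,*q,12) for q in [(426,164.5),(508,174),(482.5,246.5),(409,239)]]);print(P,P.mean(0),robot.sense()['tcp_pos'])
E
```

```text
foot [460.8 160. ] stem [441.2 284.6]
[[566.9 181.8]
 [650.3 172.3]
 [640.4  90.5]
 [558.8  99.4]] [604.1 136. ] [462.91201627 157.05759611 141.2462766 ]
```

```bash
python3 -m crank '[{"dp":[0.25,-0.2,3.5],"turn":0,"jaw":1},{"dp":[0,0,3.5],"turn":0,"jaw":1},{"dp":[0,0,3.5],"turn":0,"jaw":1},{"dp":[0,0,2.3],"turn":0,"jaw":1},{"dp":[0,0,1.0],"turn":0,"jaw":1},{"dp":[0,0,0],"turn":0,"jaw":1},{"dp":[0,0,0],"turn":0,"jaw":0.5},{"dp":[0,0,0],"turn":0,"jaw":0.5},{"dp":[0,0,0],"turn":0,"jaw":0.5},{"dp":[0,0,0],"turn":0,"jaw":0.5}]' 40
```

```text
time: 1.7
tcp_pos: [463.3, 159.5, 5.9]
orientation: [[-0.0, 1.0, 0.004], [1.0, 0.0, -0.0], [-0.0, 0.004, -1.0]]
ft_force: [-1.3, -1.2, 5.9]
grip_width: 55.7
```

```bash
python3 -m crank '[{"dp":[0,0,0],"turn":0,"jaw":0.5},{"dp":[0,0,0],"turn":0,"jaw":0.5},{"dp":[0,0,0],"turn":0,"jaw":0.5}]' 40;  python3 - <<'E'
from h import *
look('s2','side')
crop(cv2.imread('pics/s2.png'),200,80,180,130,4,'pics/s2c.png')
E
```

```text
time: 1.95
tcp_pos: [463.3, 159.5, 6.0]
orientation: [[-0.0, 1.0, 0.005], [1.0, 0.0, -0.0], [-0.0, 0.005, -1.0]]
ft_force: [-0.9, -1.3, 6.2]
grip_width: 55.6
```

View pics/s2c.png

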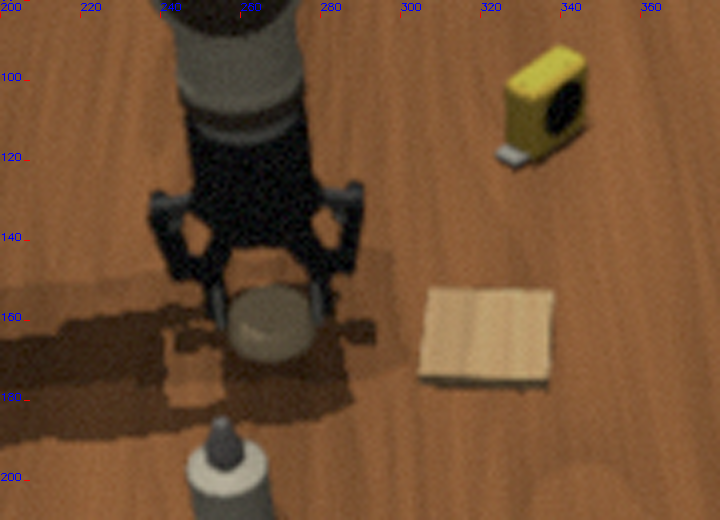

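```bash
python3 -m crank '[{"dp":[0,0,0],"turn":0,"jaw":1},{"dp":[0,0,0],"turn":0,"jaw":1},{"dp":[0,0,0],"turn":0,"jaw":1},{"dp":[0,0,0.4],"turn":0,"jaw":1},{"dp":[0,0,0.4],"turn":0,"jaw":1},{"dp":[0,0,0],"turn":0,"jaw":1},{"dp":[0,0,0],"turn":0,"jaw":1}]' 40 
python3 -m crank '[{"dp":[0,0,0],"turn":0,"jaw":0.6},{"dp":[0,0,0],"turn":0,"jaw":0.6},{"dp":[0,0,0],"turn":0,"jaw":0.6},{"dp":[0,0,0],"turn":0,"jaw":0.6},{"dp":[0,0,0],"turn":0,"jaw":0.6}]' 40
```

```text
time: 2.58
tcp_pos: [460.4, 159.5, -5.3]
orientation: [[-0.0, 1.0, -0.001], [1.0, 0.0, -0.0], [-0.0, -0.001, -1.0]]
ft_force: [-0.0, 0.9, 0.0]
grip_width: 85.1
time: 3.0
tcp_pos: [461.9, 159.5, -4.1]
orientation: [[0.0, 1.0, 0.002], [1.0, -0.0, 0.0], [0.0, 0.002, -1.0]]
ft_force: [1.5, -0.3, 4.0]
grip_width: 56.1
```

```bash
python3 -m crank '[{"dp":[0,0,0],"turn":0,"jaw":0.6},{"dp":[0,0,0],"turn":0,"jaw":0.6},{"dp":[0,0,0],"turn":0,"jaw":0.6}]' 40 
python3 - <<'E'
from h import *
look('w3');look('s3','side')
crop(cv2.imread('pics/s3.png'),230,120,80,70,8,'pics/s3c.png')
E
```

```text
time: 3.25
tcp_pos: [461.9, 159.5, -4.1]
orientation: [[0.0, 1.0, 0.002], [1.0, -0.0, 0.0], [0.0, 0.002, -1.0]]
ft_force: [1.8, -0.6, 5.4]
grip_width: 55.9
```

View pics/s3c.png

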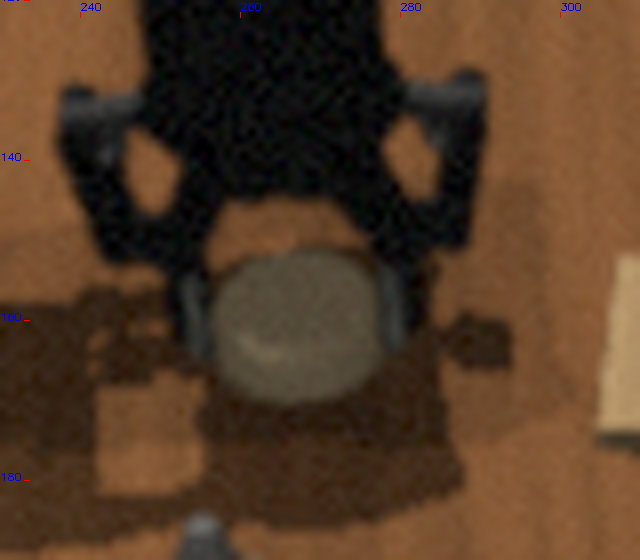

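View pics/w3.png

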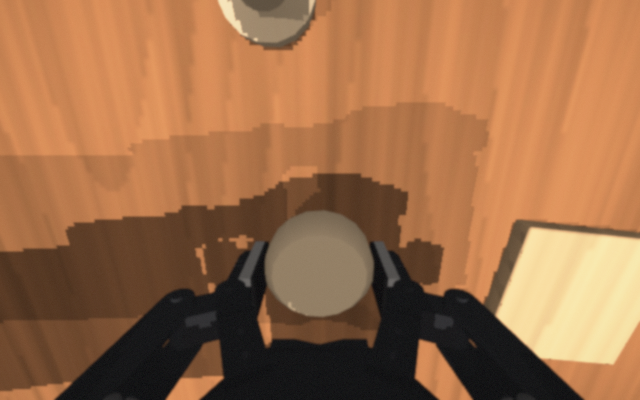

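```bash
python3 -m crank '[{"dp":[0,0,-1],"turn":0,"jaw":0.6},{"dp":[0,0,-2],"turn":0,"jaw":0.6},{"dp":[0,0,-3],"turn":0,"jaw":0.6},{"dp":[0,0,0],"turn":0,"jaw":0.6},{"dp":[0,0,0],"turn":0,"jaw":0.6}]' 40 
python3 - <<'E'
from h import *
look('w4');look('s4','side')
crop(cv2.imread('pics/s4.png'),230,100,80,80,7,'pics/s4c.png')
E
```

```text
time: 3.77
tcp_pos: [461.7, 159.6, 56.7]
orientation: [[-0.0, 1.0, 0.002], [1.0, 0.0, 0.0], [0.0, 0.002, -1.0]]
ft_force: [-0.4, -0.6, -1.3]
grip_width: 56.1
```

View pics/s4c.png

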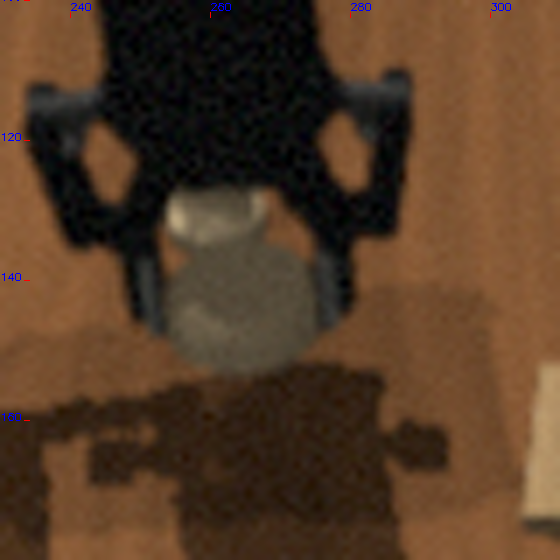

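View pics/w4.png

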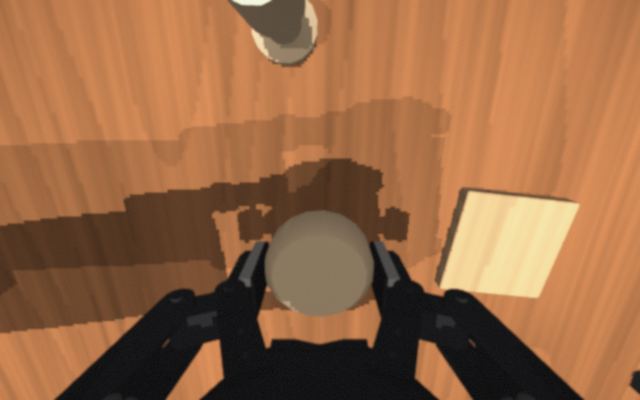

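```bash
python3 - <<'E'
from h import *
import pickle
for k in ('w3','w4'):
    w=pickle.load(open(f'pics/{k}.pkl','rb'))
    print(ray(w,319.5,263,14 if k=='w3' else 14+60))
crop(cv2.imread('pics/w4.png'),420,170,180,140,4,'pics/w4c.png')
E
```

```text
[461.8 163.2]
[461.7 162.7]
```

View pics/w4c.png

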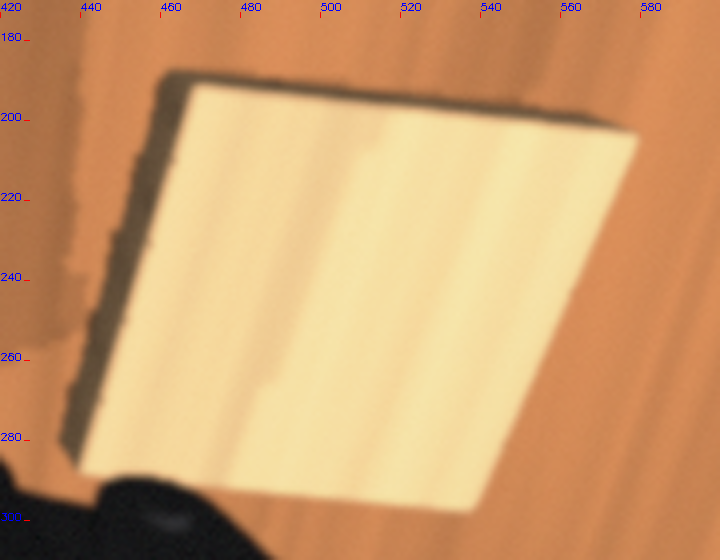

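```bash
python3 - <<'E'
from h import *
import pickle
w=pickle.load(open('pics/w4.pkl','rb'))
P=np.array([ray(w,*q,12) for q in [(468,191),(579,203.5),(538.5,297.5),(440,288)]]);print(P,P.mean(0))
E
```

```text
[[567.3 182. ]
 [649.1 172.5]
 [640.6  90.8]
 [558.9 100.3]] [603.975 136.4  ]
```

```bash
python3 -m crank '[{"dp":[-0.6,3.6,0],"turn":0,"jaw":0.6},{"dp":[-0.65,3.6,0],"turn":0,"jaw":0.6},{"dp":[-0.65,3.6,0],"turn":0,"jaw":0.6},{"dp":[-0.65,3.5,0],"turn":0,"jaw":0.6},{"dp":[0,0,1.5],"turn":0,"jaw":0.6},{"dp":[0,0,1.5],"turn":0,"jaw":0.6},{"dp":[0,0,0],"turn":0,"jaw":0.6},{"dp":[0,0,0],"turn":0,"jaw":0.6}]' 40 
python3 - <<'E'
from h import *
look('w5');look('s5','side')
crop(cv2.imread('pics/s5.png'),270,100,110,90,7,'pics/s5c.png')
crop(cv2.imread('pics/w5.png'),200,180,240,160,3,'pics/w5c.png')
E
```

```text
time: 4.53
tcp_pos: [601.4, 133.9, 22.6]
orientation: [[0.0, 1.0, -0.006], [1.0, -0.0, -0.0], [-0.0, -0.006, -1.0]]
ft_force: [-0.1, -0.9, -0.0]
grip_width: 56.0
```

View pics/s5c.png

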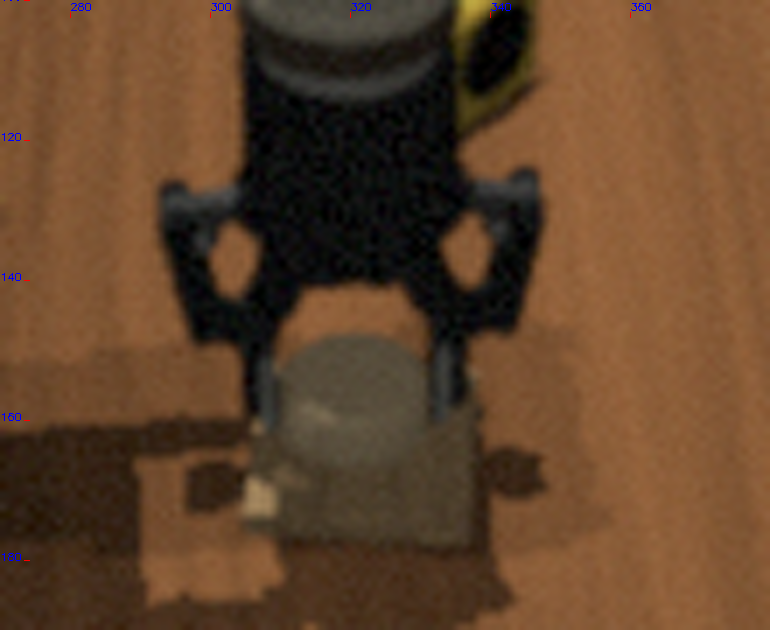

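View pics/w5c.png

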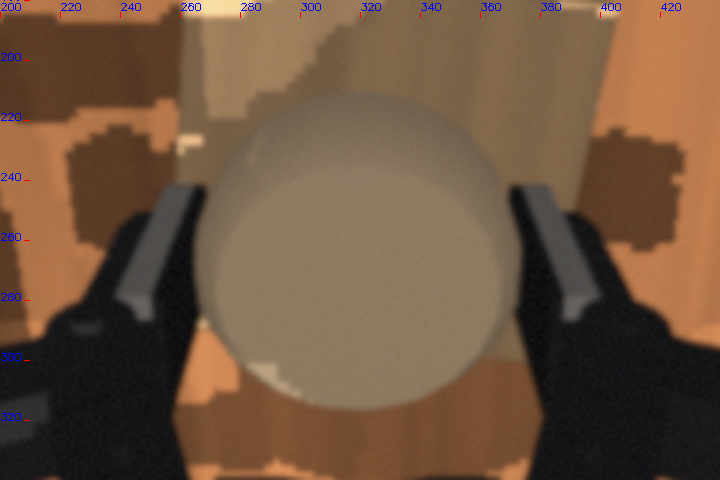

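```bash
python3 -m crank '[{"dp":[0,0,0],"turn":0,"jaw":0.6}]' 40 
python3 - <<'E'
from h import *
import pickle
w=pickle.load(open('pics/w5.pkl','rb'));s=robot.get_calibration('side')
print(ray(w,319,263,14+29), ray(s,320.4,157,44))
# predicted outline of foot & pad for candidate position
E
```

```text
time: 4.72
tcp_pos: [604.2, 134.2, 26.1]
orientation: [[-0.0, 1.0, 0.001], [1.0, 0.0, 0.0], [0.0, 0.001, -1.0]]
ft_force: [-0.3, 0.3, -0.0]
grip_width: 55.8
[601.2 139. ] [604.7 122.5]
```

```bash
cat >> h.py <<'E'
from scipy.optimize import least_squares
M={'foot':[(29,0),(29,14),(24,20)],'stem':[(20,0),(20,10),(15,55),(15,100)],'rose':[(26,0),(26,16)],'knob':[(18,0),(18,8),(19,25),(19,37),(14,45)],'bottle':[(24,0),(24,56)],'round':[(44,0),(44,12)],'roundtop':[(44,12)],'footrim':[(29,14)]}
def bbox(c,m,x,y,z0):
    t=np.linspace(0,2*np.pi,73); q=np.array([proj(c,[x+r*np.cos(a),y+r*np.sin(a),z0+z]) for r,z in M[m] for a in t])
    return np.r_[q.min(0),q.max(0)]
def fit(c,m,box,z0=0,g=(550,0),fz=False):
    """box l,t,r,b with None for unseen"""
    i=[k for k in range(4) if box[k] is not None]; b=np.array([box[k] for k in i],float)
    f=lambda p: bbox(c,m,p[0],p[1],p[2] if fz else z0)[i]-b
    r=least_squares(f,[*g,z0] if fz else g,x_scale=10,diff_step=1e-3); return r.x.round(1),r.fun.round(1)
E
python3 - <<'E'
from h import *
import pickle
L=lambda k:pickle.load(open(f'pics/{k}.pkl','rb'))
s=robot.get_calibration('side')
print('w5',fit(L('w5'),'foot',(264.5,210.5,374,316.5),29))
print('w3',fit(L('w3'),'foot',(264.5,210.5,374.5,316.5),0))
print('w1',fit(L('w1'),'foot',(291,157.5,347,214),0))
print('s0',fit(s,'foot',(256.3,150.8,277.7,170.2),0,(460,150)))
print('s4',fit(s,'foot',(253,134,275.5,153.7),60,(460,150),True))
print('s5',fit(s,'foot',(309.3,147.6,331.5,166.6),29,(600,130),True))
E
```

```text
w5 (array([601.3, 133.8]), array([-2.2, -1.5,  2.1,  2. ]))
w3 (array([461.8, 158. ]), array([-0.8, -0.7,  0.8,  0.9]))
w1 (array([460.8, 157.7]), array([-0.6, -0.4,  0.6,  0.5]))
s0 (array([464.2, 157.8]), array([-0.5,  0.1,  0.5, -0.1]))
s4 (array([461.1, 169.4,  48.2]), array([-0.2,  0.2,  0.2, -0.2]))
s5 (array([605.9, 150.7,  10.4]), array([ 0.1, -0.1, -0.1,  0.1]))
```

```bash
python3 -m crank '[{"dp":[0.2,0.1,0.5],"turn":0,"jaw":0.6},{"dp":[0,0,0.5],"turn":0,"jaw":0.6},{"dp":[0,0,0.4],"turn":0,"jaw":0.6},{"dp":[0,0,0.2],"turn":0,"jaw":0.6},{"dp":[0,0,0],"turn":0,"jaw":0.6}]' 40
```

```text
time: 5.13
tcp_pos: [604.2, 136.0, 8.4]
orientation: [[-0.0, 1.0, -0.002], [1.0, 0.0, -0.0], [-0.0, -0.002, -1.0]]
ft_force: [0.7, 0.4, -0.6]
grip_width: 56.1
```

```bash
python3 -m crank '[{"dp":[0,0,0.1],"turn":0,"jaw":0.6},{"dp":[0,0,0.1],"turn":0,"jaw":0.6},{"dp":[0,0,0],"turn":0,"jaw":0.6},{"dp":[0,0,0],"turn":0,"jaw":0.6}]' 40
```

```text
time: 5.47
tcp_pos: [605.1, 136.0, 7.9]
orientation: [[-0.0, 1.0, 0.0], [1.0, 0.0, -0.0], [-0.0, 0.0, -1.0]]
ft_force: [-2.4, -0.5, 3.3]
grip_width: 56.1
```

Contact felt; release, rise and look.

```bash
python3 -m crank '[{"dp":[0,0,0],"turn":0,"jaw":1},{"dp":[0,0,0],"turn":0,"jaw":1},{"dp":[0,0,0],"turn":0,"jaw":1},{"dp":[0,0,0],"turn":0,"jaw":1},{"dp":[0,0,-2],"turn":0,"jaw":1},{"dp":[0,0,-3],"turn":0,"jaw":1},{"dp":[0,0,-4],"turn":0,"jaw":1},{"dp":[0,0,-4],"turn":0,"jaw":1},{"dp":[0,0,0],"turn":0,"jaw":1},{"dp":[0,0,0],"turn":0,"jaw":1}]' 40
python3 - <<'E'
from h import *
look('w6');look('s6','side')
crop(cv2.imread('pics/s6.png'),295,140,60,50,12,'pics/s6c.png')
crop(cv2.imread('pics/w6.png'),250,110,140,140,4,'pics/w6c.png')
E
```

```text
time: 6.3
tcp_pos: [607.5, 136.1, 141.0]
orientation: [[-0.0, 1.0, 0.007], [1.0, 0.0, 0.0], [0.0, 0.007, -1.0]]
ft_force: [-0.0, 0.4, -0.9]
grip_width: 85.8
```

View pics/w6c.png

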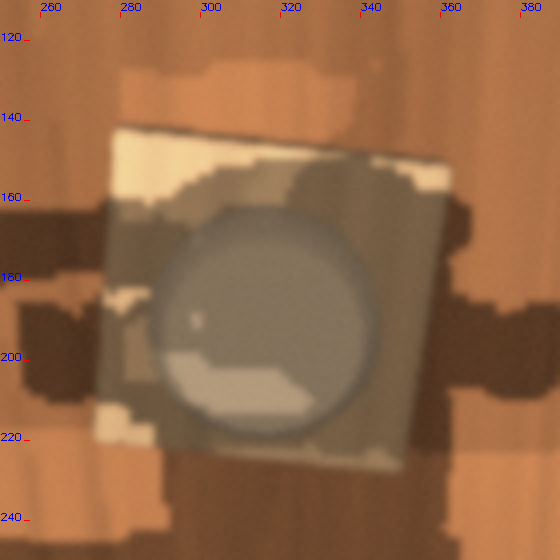

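View pics/s6c.png

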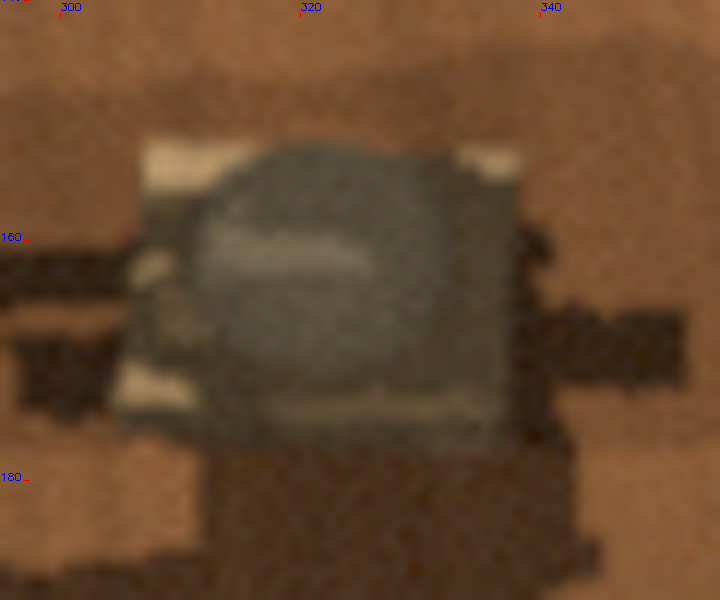

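```bash
python3 - <<'E'
from h import *
import pickle
L=lambda k:pickle.load(open(f'pics/{k}.pkl','rb'))
s=robot.get_calibration('side');w=L('w6')
print('foot',fit(w,'foot',(287.2,161.3,344.7,219.5),12))
print(fit(s,'foot',(311,152,332.5,172),12,(600,130)))
P=np.array([ray(w,*q,12) for q in [(278.2,142),(362.2,151),(350,227.5),(274,220)]]);print(P.mean(0),P)
print(robot.sense()['tcp_pos'])
c,a=look('w6b')
E
```

```text
foot (array([605.2, 134.4]), array([-0.9, -0.6,  0.9,  0.7]))
(array([608.4, 129.9]), array([-0.4,  0.2,  0.4, -0.2]))
[605.4   136.225] [[568.7 181.8]
 [650.8 173. ]
 [641.7  90.5]
 [560.4  99.6]]
[604.36507665 135.96516743 136.35911875]
```

```bash
python3 -m crank '[{"dp":[2.5,-2.7,-0.5],"turn":0,"jaw":1},{"dp":[2.5,-2.7,-0.5],"turn":0,"jaw":1},{"dp":[2.5,-2.7,-0.5],"turn":0,"jaw":1},{"dp":[2.5,-2.7,-0.5],"turn":0,"jaw":1},{"dp":[2.4,-2.7,0],"turn":0,"jaw":1},{"dp":[2.4,-2.8,0],"turn":0,"jaw":1},{"dp":[0,0,0],"turn":0,"jaw":1},{"dp":[0,0,0],"turn":0,"jaw":1},{"dp":[0,0,0],"turn":0,"jaw":1}]' 40
python3 - <<'E'
from h import *
c,a=look('w7')
crop(cv2.imread('pics/w7.png'),240,130,160,140,4,'pics/w7c.png')
E
```

```text
time: 7.2
tcp_pos: [441.6, 283.5, 156.0]
orientation: [[-0.0, 1.0, -0.002], [1.0, 0.0, -0.001], [-0.001, -0.002, -1.0]]
ft_force: [0.2, 0.7, -0.2]
grip_width: 85.5
```

View pics/w7c.png

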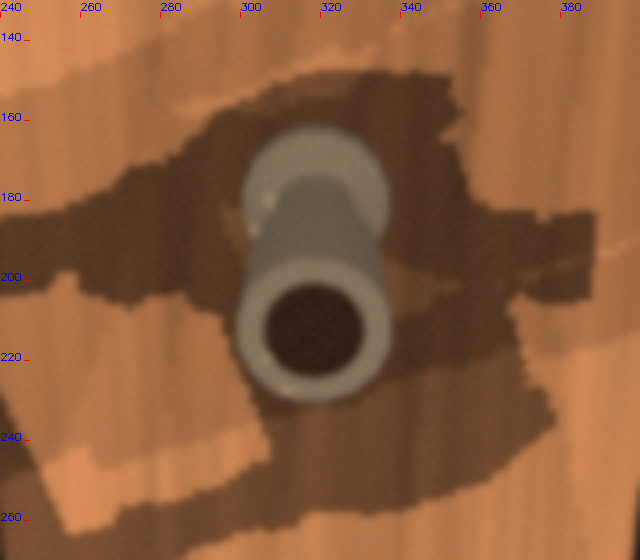

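```bash
python3 - <<'E'
from h import *
import pickle
L=lambda k:pickle.load(open(f'pics/{k}.pkl','rb'))
w=L('w7')
M['st']=[(15,100)];M['sb']=[(20,10),(20,0)]
print(fit(w,'st',(299.2,194.3,337.8,230.5)),fit(w,'sb',(300.5,161.8,337.2,None)),robot.sense()['tcp_pos'])
E
```

```text
(array([440.9, 284.8]), array([-0.1,  0.1,  0.1, -0.1])) (array([441., 284.]), array([-0.1,  0. ,  0.1])) [442.18074815 283.25599259 156.3131676 ]
```

```bash
python3 -m crank '[{"dp":[0.05,-0.1,3.5],"turn":0,"jaw":1},{"dp":[0,0,3.5],"turn":0,"jaw":1},{"dp":[0,0,2.2],"turn":0,"jaw":1},{"dp":[0,0,1],"turn":0,"jaw":1},{"dp":[0,0,0],"turn":0,"jaw":1},{"dp":[0,0,0],"turn":0,"jaw":1},{"dp":[0,0,0],"turn":0,"jaw":0.3},{"dp":[0,0,0],"turn":0,"jaw":0.3},{"dp":[0,0,0],"turn":0,"jaw":0.3},{"dp":[0,0,0],"turn":0,"jaw":0.3}]' 40
python3 -m crank '[{"dp":[0,0,0],"turn":0,"jaw":0.25},{"dp":[0,0,0],"turn":0,"jaw":0.25},{"dp":[0,0,0],"turn":0,"jaw":0.25},{"dp":[0,0,0],"turn":0,"jaw":0.25},{"dp":[0,0,0],"turn":0,"jaw":0.25}]' 40
```

```text
time: 8.08
tcp_pos: [441.8, 284.8, 56.4]
orientation: [[-0.0, 1.0, 0.002], [1.0, 0.0, 0.001], [0.001, 0.002, -1.0]]
ft_force: [0.1, 0.2, -0.2]
grip_width: 38.9
time: 8.5
tcp_pos: [441.5, 284.8, 56.2]
orientation: [[-0.0, 1.0, 0.001], [1.0, 0.0, 0.0], [0.0, 0.001, -1.0]]
ft_force: [-1.3, -1.1, 5.6]
grip_width: 29.0
```

```bash
python3 -m crank '[{"dp":[0,0,-1],"turn":0,"jaw":0.25},{"dp":[0,0,-2],"turn":0,"jaw":0.25},{"dp":[0,0,-3],"turn":0,"jaw":0.25},{"dp":[-2,2.2,0],"turn":0,"jaw":0.25},{"dp":[-2.6,2.9,0],"turn":0,"jaw":0.25},{"dp":[-2.6,2.9,0],"turn":0,"jaw":0.25},{"dp":[-2.6,2.9,0],"turn":0,"jaw":0.25},{"dp":[-2.6,2.9,0],"turn":0,"jaw":0.25},{"dp":[-2.6,2.6,0],"turn":0,"jaw":0.25},{"dp":[0,0,0],"turn":0,"jaw":0.25}]' 40
python3 -m crank '[{"dp":[0,0,0],"turn":0,"jaw":0.25},{"dp":[0,0,0],"turn":0,"jaw":0.25}]' 40
python3 - <<'E'
from h import *
look('w8');look('s8','side');look('c8','scene')
crop(cv2.imread('pics/s8.png'),280,80,80,110,5,'pics/s8c.png')
crop(cv2.imread('pics/c8.png'),320,110,90,100,5,'pics/c8c.png')
E
```

```text
time: 9.33
tcp_pos: [609.4, 129.2, 116.2]
orientation: [[0.005, 1.0, 0.004], [1.0, -0.005, -0.002], [-0.002, 0.004, -1.0]]
ft_force: [0.5, -0.0, -0.7]
grip_width: 29.2
time: 9.5
tcp_pos: [604.2, 134.8, 115.1]
orientation: [[0.0, 1.0, -0.001], [1.0, -0.0, 0.0], [0.0, -0.001, -1.0]]
ft_force: [-0.4, -0.3, -1.0]
grip_width: 29.1
```

View pics/w8.png

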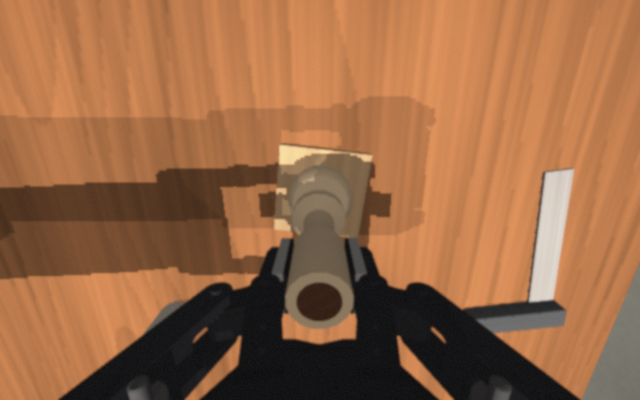

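View pics/s8c.png

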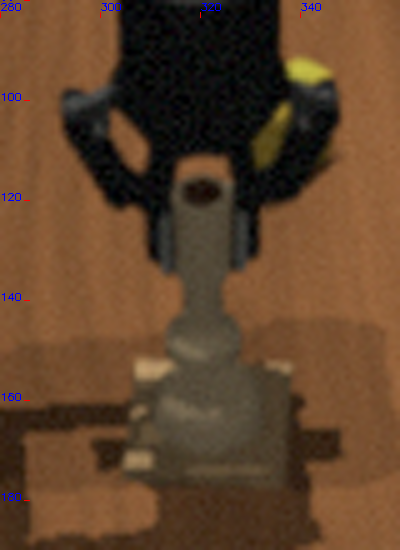

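View pics/c8c.png

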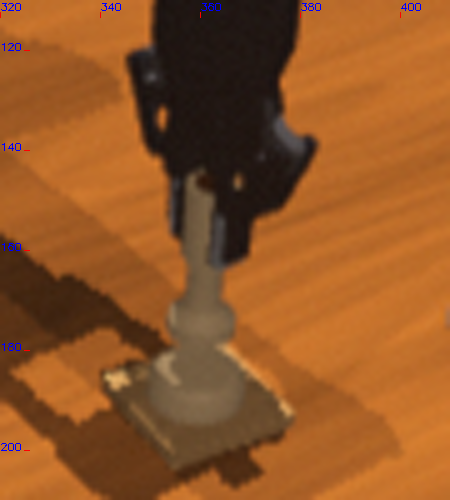

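```bash
python3 -m crank '[{"dp":[0,0,1],"turn":0,"jaw":0.25},{"dp":[0,0,1],"turn":0,"jaw":0.25},{"dp":[0,0,0.5],"turn":0,"jaw":0.25},{"dp":[0,0,0.1],"turn":0,"jaw":0.25},{"dp":[0,0,0],"turn":0,"jaw":0.25},{"dp":[0,0,0],"turn":0,"jaw":0.25}]' 40
python3 -m crank '[{"dp":[0,0,0.1],"turn":0,"jaw":0.25},{"dp":[0,0,0],"turn":0,"jaw":0.25},{"dp":[0,0,0],"turn":0,"jaw":0.25}]' 40
```

```text
time: 10.15
tcp_pos: [604.5, 134.6, 88.5]
orientation: [[-0.0, 1.0, -0.001], [1.0, 0.0, -0.0], [-0.0, -0.001, -1.0]]
ft_force: [-0.4, -0.6, -1.3]
grip_width: 29.1
time: 10.4
tcp_pos: [604.9, 134.5, 88.1]
orientation: [[0.0, 1.0, -0.0], [1.0, -0.0, -0.0], [-0.0, -0.0, -1.0]]
ft_force: [0.7, -0.3, -0.8]
grip_width: 29.0
```

```bash
python3 -m crank '[{"dp":[0,0,0.1],"turn":0,"jaw":0.25},{"dp":[0,0,0],"turn":0,"jaw":0.25},{"dp":[0,0,0],"turn":0,"jaw":0.25}]' 40
python3 -m crank '[{"dp":[0,0,0.1],"turn":0,"jaw":0.25},{"dp":[0,0,0],"turn":0,"jaw":0.25},{"dp":[0,0,0],"turn":0,"jaw":0.25}]' 40
```

```text
time: 10.65
tcp_pos: [605.0, 134.5, 88.1]
orientation: [[-0.0, 1.0, -0.0], [1.0, 0.0, -0.0], [-0.0, -0.0, -1.0]]
ft_force: [-2.8, -0.2, 5.7]
grip_width: 29.1
time: 10.9
tcp_pos: [605.1, 134.5, 88.1]
orientation: [[-0.0, 1.0, -0.0], [1.0, 0.0, -0.0], [-0.0, -0.0, -1.0]]
ft_force: [-5.3, -0.3, 10.3]
grip_width: 29.0
```

```bash
python3 -m crank '[{"dp":[0,0,-0.1],"turn":0,"jaw":0.25},{"dp":[0,0,0],"turn":0,"jaw":0.6},{"dp":[0,0,0],"turn":0,"jaw":1},{"dp":[0,0,0],"turn":0,"jaw":1},{"dp":[0,0,0],"turn":0,"jaw":1},{"dp":[0,0,0],"turn":0,"jaw":1},{"dp":[0,0,-2],"turn":0,"jaw":1},{"dp":[0,0,-3],"turn":0,"jaw":1},{"dp":[0,0,-3],"turn":0,"jaw":1},{"dp":[0,0,0],"turn":0,"jaw":1}]' 40
python3 - <<'E'
from h import *
print(robot.sense()['tcp_pos'])
look('w9');look('s9','side')
crop(cv2.imread('pics/s9.png'),280,80,80,110,5,'pics/s9c.png')
crop(cv2.imread('pics/w9.png'),240,130,160,130,4,'pics/w9c.png')
E
```

```text
time: 11.73
tcp_pos: [609.1, 134.7, 174.7]
orientation: [[-0.0, 1.0, 0.012], [1.0, 0.0, 0.0], [0.0, 0.012, -1.0]]
ft_force: [0.3, -0.5, 2.0]
grip_width: 85.1
[609.06710074 134.66017759 174.68499263]
```

View pics/w9c.png

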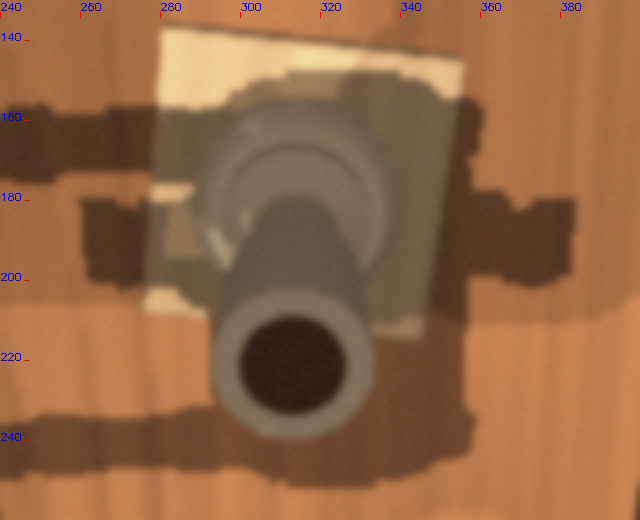

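View pics/s9c.png

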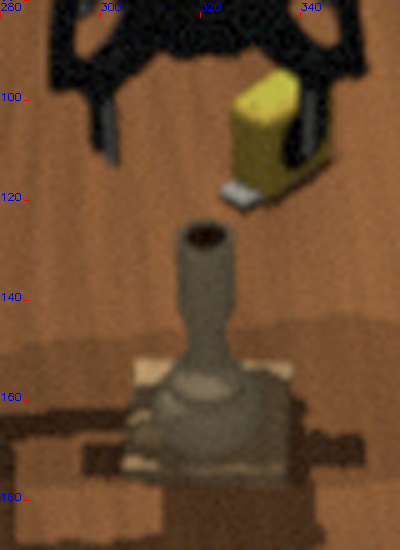

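```bash
python3 -m crank '[{"dp":[-3.6,-1.3,0],"turn":0,"jaw":1},{"dp":[-3.6,-1.3,0],"turn":0,"jaw":1},{"dp":[-3.6,-1.3,0],"turn":0,"jaw":1},{"dp":[-3.6,-1.3,0],"turn":0,"jaw":1},{"dp":[-3.6,-1.3,0],"turn":0,"jaw":1},{"dp":[-3.6,-1.3,0],"turn":0,"jaw":1},{"dp":[-3.6,-1.3,0],"turn":0,"jaw":1},{"dp":[-3.6,-1.3,0],"turn":0,"jaw":1},{"dp":[-3.6,-1.3,0],"turn":0,"jaw":1},{"dp":[-3.6,-1.3,0],"turn":0,"jaw":1}]' 40
python3 - <<'E'
from h import *
s=robot.get_calibration('side')
print('rose',fit(s,'rose',(241,301.2,267,327),0,(450,-300)))
print('knob',fit(s,'knob',(252,246.2,270.8,270),0,(450,-160)))
print('bottle',fit(s,'bottle',(246.8,None,268.5,219.5),0,(450,-20)))
print('mal',ray(s,351,318,0))
print('round',fit(s,'roundtop',(295.7,226.2,334,257.4),0,(570,-120)))
E
```

```text
time: 12.67
tcp_pos: [473.2, -226.4, 165.6]
orientation: [[0.0, 1.0, -0.002], [1.0, -0.0, 0.002], [0.002, -0.002, -1.0]]
ft_force: [0.6, -0.9, -0.0]
grip_width: 85.8
rose (array([ 447.2, -301.8]), array([-0.2, -0.5,  0.2,  0.4]))
knob (array([ 460.2, -171. ]), array([ 0.2, -0.2, -0.2,  0.2]))
bottle (array([447.7, -17.2]), array([-0.4,  0.4, -0. ]))
mal [ 644.2 -319.1]
round (array([ 579. , -125.8]), array([-0.2,  0.4,  0.2, -0.3]))
```

```bash
python3 -m crank '[{"dp":[-2.6,-1.0,1],"turn":0,"jaw":1},{"dp":[-2.6,-1.0,1],"turn":0,"jaw":1},{"dp":[-2.5,-1.0,1],"turn":0,"jaw":1},{"dp":[0,0,0],"turn":0,"jaw":1},{"dp":[0,0,0],"turn":0,"jaw":1},{"dp":[0,0,0],"turn":0,"jaw":1}]' 40
python3 - <<'E'
from h import *
print(robot.sense()['tcp_pos'])
look('w10')
E
```

```text
time: 13.17
tcp_pos: [444.7, -301.6, 136.3]
orientation: [[0.0, 1.0, -0.001], [1.0, -0.0, 0.002], [0.002, -0.001, -1.0]]
ft_force: [0.2, 0.2, 0.3]
grip_width: 85.3
[ 444.69218434 -301.55220104  136.33926621]
```

View pics/w10.png

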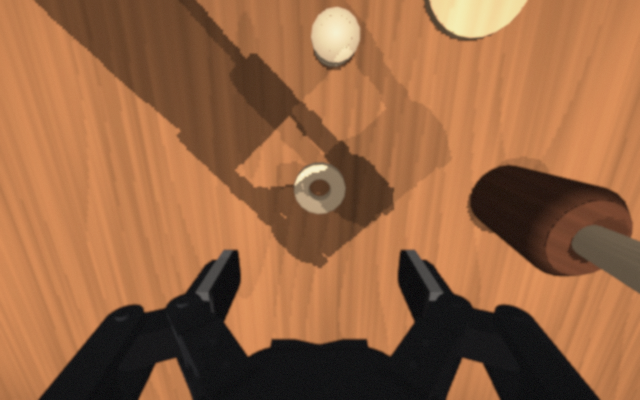

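```bash
python3 - <<'E'
from h import *
a=cv2.imread('pics/w10.png')
crop(a,270,150,100,80,6,'pics/w10c.png')
crop(a,290,0,90,80,6,'pics/w10d.png')
E
```

```text
(no output)
```

View pics/w10c.png

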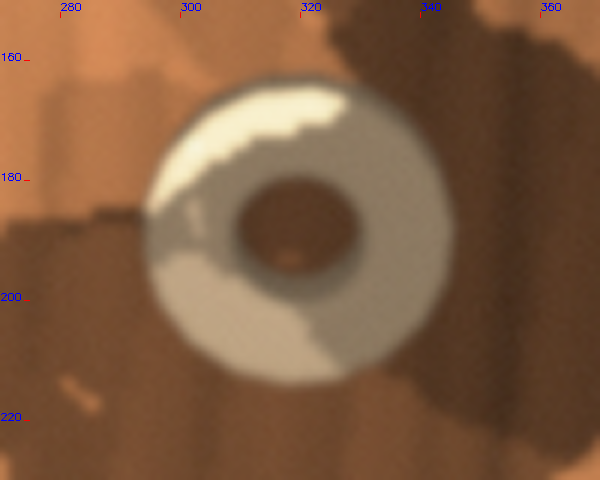

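View pics/w10d.png

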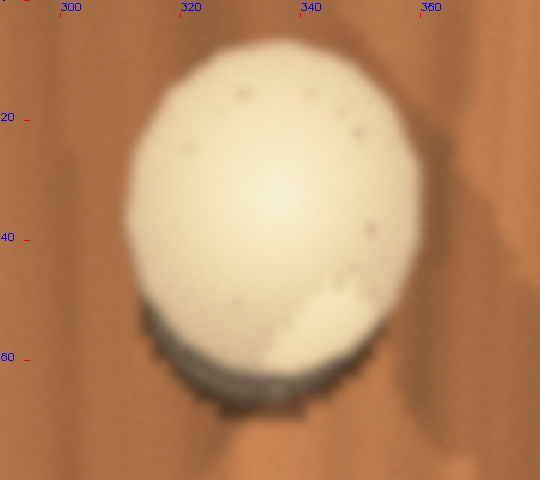

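```bash
python3 - <<'E'
from h import *
import pickle
L=lambda k:pickle.load(open(f'pics/{k}.pkl','rb'))
w=L('w10')
print('rose',fit(w,'rose',(294.2,162.4,345.5,213.8),0,(445,-300)))
print('knob',fit(w,'knob',(311,6.8,360,68.5),0,(455,-170)))
E
```

```text
rose (array([ 445.3, -302.3]), array([-0.5, -0.9,  0.5,  1. ]))
knob (array([ 457.2, -170.9]), array([-0.1,  0.7,  0.1, -0.9]))
```

```bash
python3 -m crank '[{"dp":[0,0,3.5],"turn":0,"jaw":1},{"dp":[0,0,3.5],"turn":0,"jaw":1},{"dp":[0,0,3.5],"turn":0,"jaw":1},{"dp":[0,0,2.5],"turn":0,"jaw":1},{"dp":[0,0,1.2],"turn":0,"jaw":1},{"dp":[0,0,0],"turn":0,"jaw":1},{"dp":[0,0,0],"turn":0,"jaw":1},{"dp":[0,0,0],"turn":0,"jaw":0.53},{"dp":[0,0,0],"turn":0,"jaw":0.53},{"dp":[0,0,0],"turn":0,"jaw":0.53}]' 40
python3 -m crank '[{"dp":[0,0,0],"turn":0,"jaw":0.53},{"dp":[0,0,0],"turn":0,"jaw":0.53},{"dp":[0,0,0],"turn":0,"jaw":0.53},{"dp":[0,0,0],"turn":0,"jaw":0.53}]' 40
```

```text
time: 14.05
tcp_pos: [446.1, -303.6, -2.8]
orientation: [[-0.0, 1.0, 0.002], [1.0, 0.0, -0.003], [-0.003, 0.002, -1.0]]
ft_force: [1.4, 0.2, 21.1]
grip_width: 51.8
time: 14.38
tcp_pos: [446.2, -303.7, -2.3]
orientation: [[0.0, 1.0, 0.002], [1.0, -0.0, -0.002], [-0.002, 0.002, -1.0]]
ft_force: [-0.9, 2.2, 9.1]
grip_width: 50.4
```

```bash
python3 -m crank '[{"dp":[0,0,-1],"turn":0,"jaw":0.53},{"dp":[0,0,-2],"turn":0,"jaw":0.53},{"dp":[0,0,-3],"turn":0,"jaw":0.53},{"dp":[0,0,0],"turn":0,"jaw":0.53},{"dp":[0,0,0],"turn":0,"jaw":0.53}]' 40 
python3 - <<'E'
from h import *
look('w11');look('s11','side')
crop(cv2.imread('pics/s11.png'),220,250,80,80,7,'pics/s11c.png')
E
```

```text
time: 14.8
tcp_pos: [446.5, -304.2, 58.2]
orientation: [[-0.0, 1.0, 0.004], [1.0, 0.0, -0.004], [-0.004, 0.004, -1.0]]
ft_force: [0.0, 0.0, -0.7]
grip_width: 50.5
```

View pics/s11c.png

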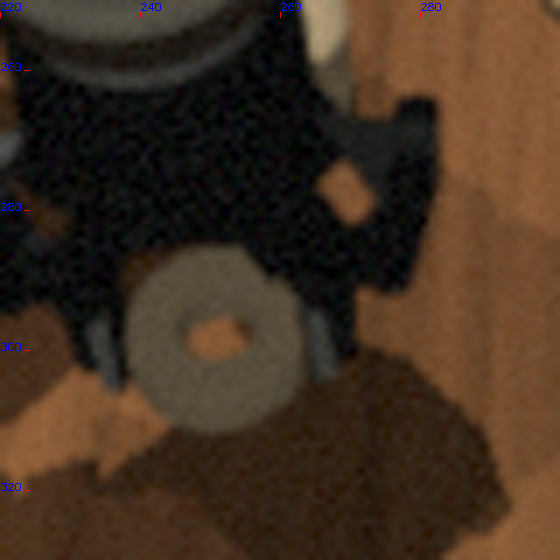

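View pics/w11.png

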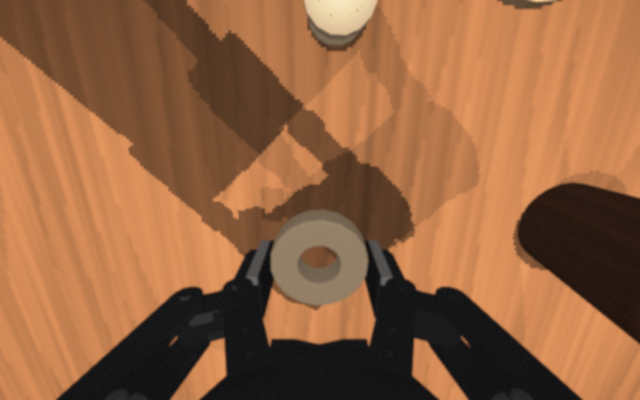

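```bash
python3 - <<'E'
from h import *
import pickle
crop(cv2.imread('pics/w11.png'),250,190,140,130,5,'pics/w11c.png')
w=pickle.load(open('pics/w11.pkl','rb'));s=robot.get_calibration('side')
for z in(55,60,65):print(fit(w,'rose',(271.5,209,368.5,305),z,(445,-300)), fit(s,'rose',(237.5,285,263.5,312),z,(445,-300)))
E
```

```text
(array([ 446.7, -305.2]), array([ 0.1,  0.2, -0.1, -0.3])) (array([ 446.1, -299.4]), array([-0.7, -0.2,  0.8,  0.1]))
(array([ 446.7, -302.3]), array([-1.8, -1.3,  1.8,  1.8])) (array([ 446.8, -302.6]), array([-0.8, -0.3,  0.8,  0.2]))
(array([ 446.6, -299.4]), array([-3.9, -2.9,  3.9,  4.1])) (array([ 447.5, -305.8]), array([-0.9, -0.3,  0.9,  0.3]))
```

View pics/w11c.png

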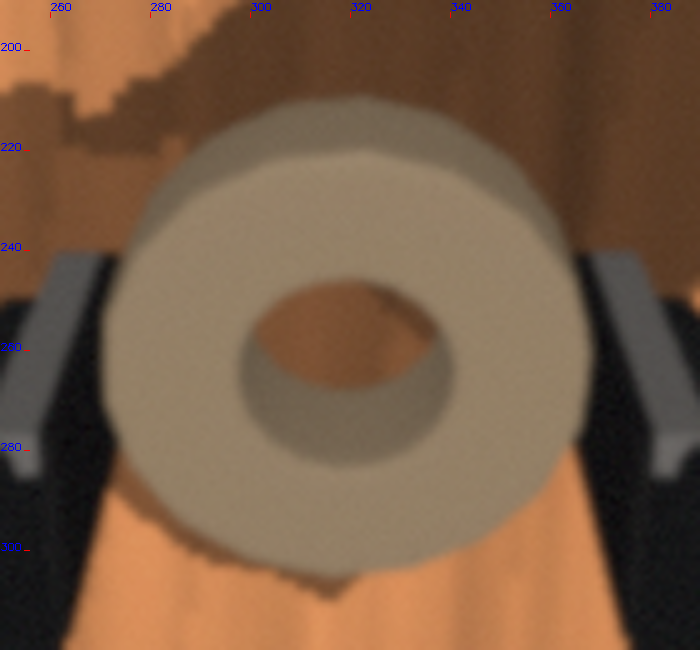

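```bash
python3 -m crank '[{"dp":[2.3,2.6,0],"turn":0,"jaw":0.53},{"dp":[2.3,2.6,0],"turn":0,"jaw":0.53},{"dp":[2.4,2.7,0],"turn":0,"jaw":0.53},{"dp":[2.4,2.7,0],"turn":0,"jaw":0.53},{"dp":[2.4,2.7,0],"turn":0,"jaw":0.53},{"dp":[0,0,0],"turn":0,"jaw":0.53},{"dp":[0,0,0],"turn":0,"jaw":0.53},{"dp":[0,0,0],"turn":0,"jaw":0.53}]' 40 
python3 - <<'E'
from h import *
print(robot.sense()['tcp_pos'])
look('w12')
a=cv2.imread('pics/w12.png')
crop(a,230,60,180,160,4,'pics/w12c.png')
E
```

```text
time: 15.57
tcp_pos: [576.8, -184.1, 53.9]
orientation: [[-0.001, 1.0, -0.003], [1.0, 0.001, 0.001], [0.001, -0.003, -1.0]]
ft_force: [0.1, -0.4, -0.4]
grip_width: 50.6
[ 576.8285377  -184.09618486   53.89445539]
```

View pics/w12.png

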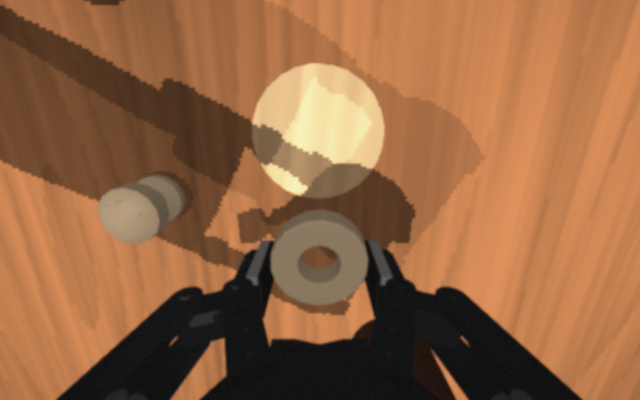

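View pics/w12c.png

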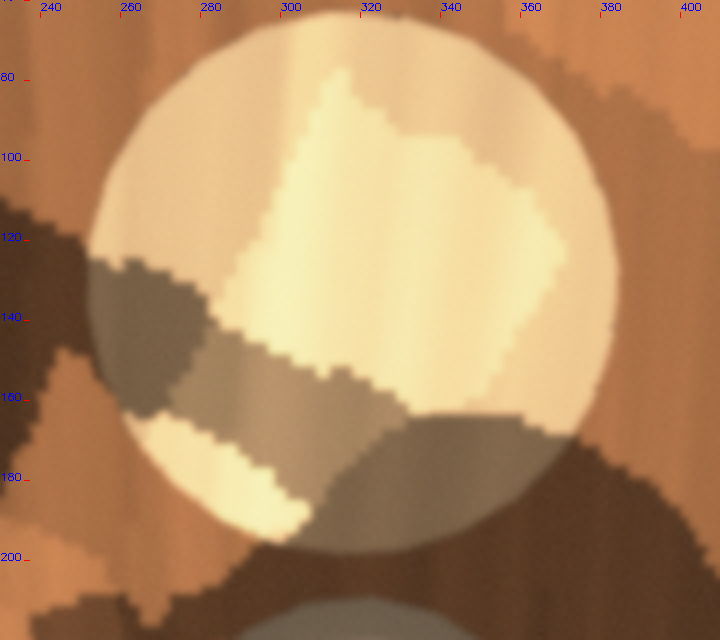

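```bash
python3 - <<'E'
from h import *
import pickle
w=pickle.load(open('pics/w12.pkl','rb'))
print(fit(w,'roundtop',(251.8,63,384.8,198.3),0,(575,-120)))
for z in (54,57,60):print(fit(w,'rose',(271.5,209,368.5,305),z,(577,-180)))
# w0 initial fit
E
```

```text
(array([ 576. , -123.1]), array([-1. , -0.9,  1. ,  1.4]))
(array([ 577.1, -183.2]), array([-1.2, -0.9,  1.2,  1.2]))
(array([ 577.1, -181.5]), array([-2.4, -1.8,  2.3,  2.4]))
(array([ 577.1, -179.8]), array([-3.6, -2.8,  3.6,  3.8]))
```

```bash
python3 -m crank '[{"dp":[3,0,0.5],"turn":0,"jaw":0.53},{"dp":[2.9,0,0.5],"turn":0,"jaw":0.53},{"dp":[0,0,1.5],"turn":0,"jaw":0.53},{"dp":[0,0,1.0],"turn":0,"jaw":0.53},{"dp":[0,0,0.4],"turn":0,"jaw":0.53},{"dp":[0,0,0.1],"turn":0,"jaw":0.53},{"dp":[0,0,0.1],"turn":0,"jaw":0.53},{"dp":[0,0,0],"turn":0,"jaw":0.53},{"dp":[0,0,0],"turn":0,"jaw":0.53}]' 40
```

```text
time: 16.37
tcp_pos: [578.5, -126.4, 15.0]
orientation: [[0.001, 1.0, 0.001], [1.0, -0.001, -0.001], [-0.001, 0.001, -1.0]]
ft_force: [-0.0, -0.2, -1.1]
grip_width: 50.6
```

```bash
python3 -m crank '[{"dp":[0,0,0.1],"turn":0,"jaw":0.53},{"dp":[0,0,0.1],"turn":0,"jaw":0.53},{"dp":[0,0,0.1],"turn":0,"jaw":0.53},{"dp":[0,0,0],"turn":0,"jaw":0.53},{"dp":[0,0,0],"turn":0,"jaw":0.53}]' 40
```

```text
time: 16.78
tcp_pos: [577.9, -125.4, 11.2]
orientation: [[-0.0, 1.0, -0.0], [1.0, 0.0, 0.0], [0.0, -0.0, -1.0]]
ft_force: [-0.6, -0.7, -0.9]
grip_width: 50.3
```

```bash
python3 -m crank '[{"dp":[0,0,0.1],"turn":0,"jaw":0.53},{"dp":[0,0,0.1],"turn":0,"jaw":0.53},{"dp":[0,0,0],"turn":0,"jaw":0.53},{"dp":[0,0,0],"turn":0,"jaw":0.53}]' 40
```

```text
time: 17.12
tcp_pos: [578.1, -125.5, 9.7]
orientation: [[-0.0, 1.0, 0.0], [1.0, 0.0, -0.0], [-0.0, 0.0, -1.0]]
ft_force: [-1.4, 1.6, 3.6]
grip_width: 50.6
```

```bash
python3 -m crank '[{"dp":[0,0,0],"turn":0,"jaw":1},{"dp":[0,0,0],"turn":0,"jaw":1},{"dp":[0,0,0],"turn":0,"jaw":1},{"dp":[0,0,0],"turn":0,"jaw":1},{"dp":[0,0,-2],"turn":0,"jaw":1},{"dp":[0,0,-3],"turn":0,"jaw":1},{"dp":[0,0,-4],"turn":0,"jaw":1},{"dp":[0,0,-3.5],"turn":0,"jaw":1},{"dp":[0,0,0],"turn":0,"jaw":1},{"dp":[0,0,0],"turn":0,"jaw":1}]' 40
python3 - <<'E'
from h import *
look('w13');print(robot.sense()['tcp_pos'])
crop(cv2.imread('pics/w13.png'),260,120,130,120,5,'pics/w13c.png')
E
```

```text
time: 17.95
tcp_pos: [579.9, -126.3, 137.3]
orientation: [[-0.0, 1.0, 0.006], [1.0, 0.0, -0.003], [-0.003, 0.006, -1.0]]
ft_force: [0.9, 0.2, -0.1]
grip_width: 85.4
[ 578.28735964 -125.65253914  134.76366874]
```

View pics/w13c.png

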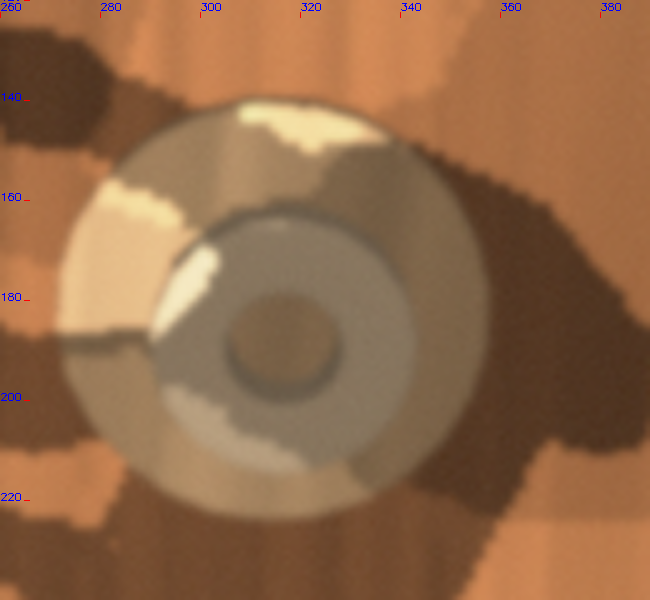

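```bash
python3 - <<'E'
from h import *
import pickle
w=pickle.load(open('pics/w13.pkl','rb'))
print(fit(w,'round',(271.6,139.4,358,224.2),0,(575,-120)),fit(w,'roundtop',(271.6,139.4,358,224.2),0,(575,-120)))
M['rt']=[(26,16)]
print(fit(w,'rose',(289.8,160.4,343.2,214.8),12,(577,-120)),fit(w,'rt',(289.8,163,343.2,214.8),12,(577,-120)))
E
```

```text
(array([ 576.3, -123.2]), array([-0.5, -0.4,  0.5,  0.5])) (array([ 576.3, -122.3]), array([-0.6,  0.3,  0.6, -0.3]))
(array([ 578. , -123.8]), array([-0.6, -0.5,  0.6,  0.6])) (array([ 578. , -123.3]), array([-0.6, -0.1,  0.6,  0.2]))
```

```bash
python3 -m crank '[{"dp":[-1.1,-3,0],"turn":0,"jaw":1},{"dp":[-1.1,-3,0],"turn":0,"jaw":1},{"dp":[-1.2,-3,0],"turn":0,"jaw":1},{"dp":[-1.15,-3.1,0],"turn":0,"jaw":1},{"dp":[0,0,0],"turn":0,"jaw":1},{"dp":[0,0,0],"turn":0,"jaw":1},{"dp":[0,0,0],"turn":0,"jaw":1}]' 40
python3 - <<'E'
from h import *
look('w14');print(robot.sense()['tcp_pos'])
crop(cv2.imread('pics/w14.png'),270,140,110,100,6,'pics/w14c.png')
E
```

```text
time: 18.58
tcp_pos: [456.7, -170.6, 133.2]
orientation: [[0.001, 1.0, -0.001], [1.0, -0.0, 0.001], [0.001, -0.001, -1.0]]
ft_force: [0.3, -0.3, 0.6]
grip_width: 85.2
[ 457.20627002 -170.64408401  133.5375023 ]
```

View pics/w14c.png

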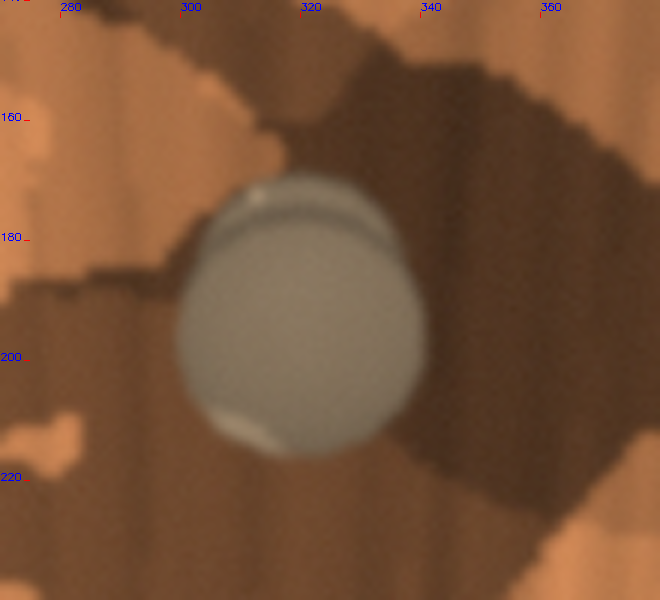

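```bash
python3 - <<'E'
from h import *
import pickle
w=pickle.load(open('pics/w14.pkl','rb'))
M['kh']=[(19,25),(19,37)]; M['kb']=[(18,0),(18,10)]
print(fit(w,'knob',(299.5,168.7,341.2,216.5),0,(457,-170)),fit(w,'kh',(299.5,174.5,341.2,216.5),0,(457,-170)),fit(w,'kb',(None,168.7,None,None),0,(457,-170)))
E
```

```text
(array([ 457.6, -170.2]), array([-0.,  0.,  0., -0.])) (array([ 457.6, -170.6]), array([-0. , -0.4,  0. ,  0.4])) (array([ 457. , -170.2]), array([-0.]))
```

```bash
python3 -m crank '[{"dp":[0.05,0.05,3.5],"turn":0,"jaw":1},{"dp":[0,0,3.5],"turn":0,"jaw":1},{"dp":[0,0,3.0],"turn":0,"jaw":1},{"dp":[0,0,1.6],"turn":0,"jaw":1},{"dp":[0,0,0.8],"turn":0,"jaw":1},{"dp":[0,0,0],"turn":0,"jaw":1},{"dp":[0,0,0],"turn":0,"jaw":0.35},{"dp":[0,0,0],"turn":0,"jaw":0.35},{"dp":[0,0,0],"turn":0,"jaw":0.35},{"dp":[0,0,0],"turn":0,"jaw":0.35}]' 40
python3 -m crank '[{"dp":[0,0,0],"turn":0,"jaw":0.35},{"dp":[0,0,0],"turn":0,"jaw":0.35},{"dp":[0,0,0],"turn":0,"jaw":0.35},{"dp":[0,0,0],"turn":0,"jaw":0.35},{"dp":[0,0,0],"turn":0,"jaw":0.35}]' 40
```

```text
time: 19.47
tcp_pos: [458.5, -171.1, 11.6]
orientation: [[-0.0, 1.0, 0.002], [1.0, 0.0, -0.001], [-0.001, 0.002, -1.0]]
ft_force: [-1.0, 0.5, 0.7]
grip_width: 38.8
time: 19.88
tcp_pos: [458.5, -171.2, 11.8]
orientation: [[-0.0, 1.0, 0.002], [1.0, 0.0, -0.001], [-0.001, 0.002, -1.0]]
ft_force: [-0.7, 1.9, 6.5]
grip_width: 36.4
```

Gripped (36.4). Lift 60 mm and move partway to the rose for a look.

```bash
python3 -m crank '[{"dp":[0,0,-1],"turn":0,"jaw":0.35},{"dp":[0,0,-2],"turn":0,"jaw":0.35},{"dp":[0,0,-3],"turn":0,"jaw":0.35},{"dp":[0,2.5,0],"turn":0,"jaw":0.35},{"dp":[0,3.2,0],"turn":0,"jaw":0.35},{"dp":[0,3.2,0],"turn":0,"jaw":0.35},{"dp":[0,3.1,0],"turn":0,"jaw":0.35},{"dp":[0,0,0],"turn":0,"jaw":0.35},{"dp":[0,0,0],"turn":0,"jaw":0.35},{"dp":[0,0,0],"turn":0,"jaw":0.35}]' 40 
python3 - <<'E'
from h import *
look('w15');print(robot.sense()['tcp_pos'])
crop(cv2.imread('pics/w15.png'),230,80,180,220,3,'pics/w15c.png')
E
```

```text
time: 20.72
tcp_pos: [576.8, -170.3, 70.4]
orientation: [[-0.0, 1.0, -0.001], [1.0, 0.0, 0.0], [0.0, -0.001, -1.0]]
ft_force: [-0.1, 0.3, -0.5]
grip_width: 36.4
[ 576.48601316 -170.34512126   70.33502872]
```

View pics/w15c.png

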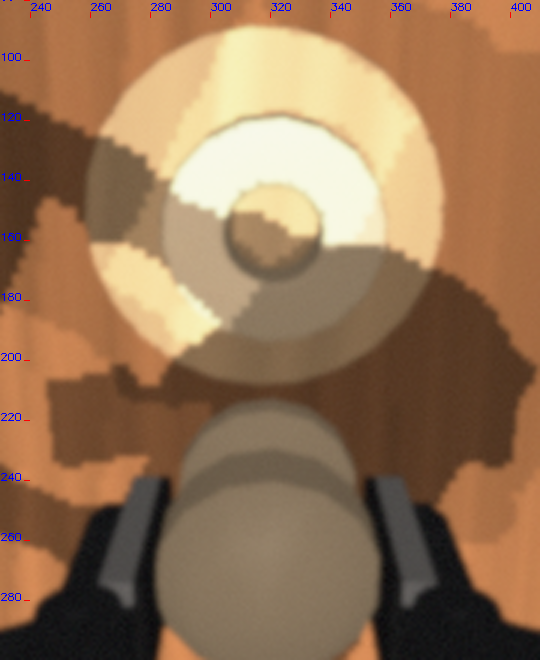

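```bash
python3 - <<'E'
from h import *
import pickle
w=pickle.load(open('pics/w15.pkl','rb'))
M['kb']=[(18,0),(18,10)]
print(fit(w,'rose',(284,118,358.3,193.7),12,(577,-120)))
for z in (57,59,61): print(fit(w,'knob',(281.7,213.3,357,None),z,(577,-170)))
E
```

```text
(array([ 578., -124.]), array([-1.5, -1. ,  1.5,  1.3]))
(array([ 576.7, -170. ]), array([-0.4,  0. ,  0.4]))
(array([ 576.7, -169.3]), array([-1. ,  0.1,  1. ]))
(array([ 576.7, -168.5]), array([-1.6,  0.2,  1.6]))
```

```bash
python3 -m crank '[{"dp":[2.3,0.1,0],"turn":0,"jaw":0.35},{"dp":[2.25,0,0],"turn":0,"jaw":0.35},{"dp":[0,0,1],"turn":0,"jaw":0.35},{"dp":[0,0,1],"turn":0,"jaw":0.35},{"dp":[0,0,0.5],"turn":0,"jaw":0.35},{"dp":[0,0,0.2],"turn":0,"jaw":0.35},{"dp":[0,0,0.1],"turn":0,"jaw":0.35},{"dp":[0,0,0],"turn":0,"jaw":0.35},{"dp":[0,0,0],"turn":0,"jaw":0.35}]' 40
python3 -m crank '[{"dp":[0,0,0.1],"turn":0,"jaw":0.35},{"dp":[0,0,0.1],"turn":0,"jaw":0.35},{"dp":[0,0,0],"turn":0,"jaw":0.35},{"dp":[0,0,0],"turn":0,"jaw":0.35}]' 40
```

```text
time: 21.52
tcp_pos: [578.7, -125.6, 42.6]
orientation: [[0.001, 1.0, 0.0], [1.0, -0.001, -0.0], [-0.0, 0.0, -1.0]]
ft_force: [0.2, -0.7, -0.8]
grip_width: 36.5
time: 21.85
tcp_pos: [578.5, -125.0, 40.3]
orientation: [[-0.0, 1.0, 0.0], [1.0, 0.0, -0.0], [-0.0, 0.0, -1.0]]
ft_force: [0.7, 0.3, 0.3]
grip_width: 36.3
```

```bash
python3 -m crank '[{"dp":[0,0,0.1],"turn":0,"jaw":0.35},{"dp":[0,0,0],"turn":0,"jaw":0.35},{"dp":[0,0,0],"turn":0,"jaw":0.35}]' 40
python3 -m crank '[{"dp":[0,0,0.1],"turn":0,"jaw":0.35},{"dp":[0,0,0],"turn":0,"jaw":0.35},{"dp":[0,0,0],"turn":0,"jaw":0.35}]' 40
```

```text
time: 22.1
tcp_pos: [578.7, -125.1, 39.8]
orientation: [[-0.0, 1.0, 0.0], [1.0, 0.0, -0.0], [-0.0, 0.0, -1.0]]
ft_force: [-1.4, -0.0, 3.7]
grip_width: 36.4
time: 22.35
tcp_pos: [578.8, -125.1, 39.8]
orientation: [[-0.0, 1.0, 0.0], [1.0, 0.0, -0.0], [-0.0, 0.0, -1.0]]
ft_force: [-4.2, 2.5, 10.6]
grip_width: 36.6
```

```bash
python3 -m crank '[{"dp":[0,0,-0.1],"turn":0,"jaw":0.35},{"dp":[0,0,0],"turn":0,"jaw":0.6},{"dp":[0,0,0],"turn":0,"jaw":1},{"dp":[0,0,0],"turn":0,"jaw":1},{"dp":[0,0,0],"turn":0,"jaw":1},{"dp":[0,0,-2],"turn":0,"jaw":1},{"dp":[0,0,-3],"turn":0,"jaw":1},{"dp":[0,0,-4],"turn":0,"jaw":1},{"dp":[0,0,0],"turn":0,"jaw":1},{"dp":[0,0,0],"turn":0,"jaw":1}]' 40
python3 - <<'E'
from h import *
look('w16');print(robot.sense()['tcp_pos'])
crop(cv2.imread('pics/w16.png'),260,120,130,120,5,'pics/w16c.png')
E
```

```text
time: 23.18
tcp_pos: [580.7, -126.0, 132.5]
orientation: [[-0.0, 1.0, 0.006], [1.0, 0.0, -0.003], [-0.003, 0.006, -1.0]]
ft_force: [0.5, 0.7, -0.8]
grip_width: 85.5
[ 579.03268922 -125.25691085  130.07912906]
```

View pics/w16c.png

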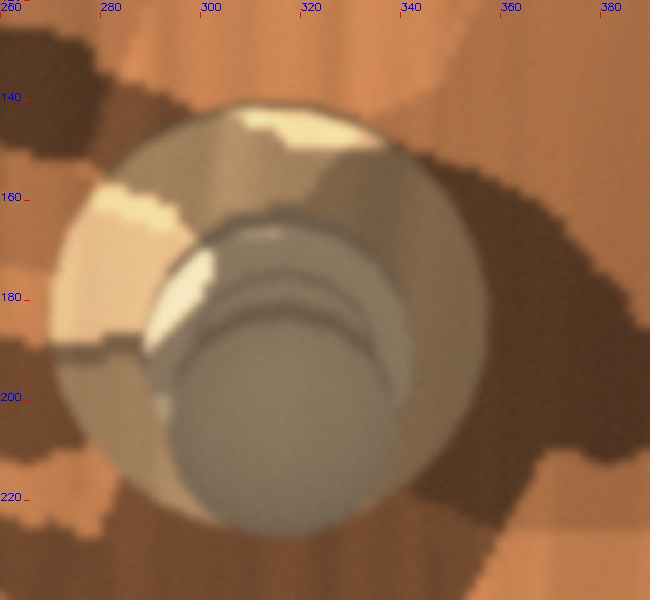

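```bash
python3 - <<'E'
from h import *
import pickle
w=pickle.load(open('pics/w16.pkl','rb'))
print(fit(w,'rose',(288.4,160.8,342.8,None),12,(577,-120)))
print(fit(w,'knob',(293.6,174,339.6,227.6),28,(577,-120)))
M['kb']=[(18,0)]; print(fit(w,'knob',(293.6,174,339.6,None),28,(577,-120)), fit(w,'knob',(293.6,None,339.6,227.6),28,(577,-120)))
E
```

```text
(array([ 578. , -123.4]), array([-0.6,  0. ,  0.6]))
(array([ 578.9, -124.1]), array([-0.5, -0.3,  0.5,  0.3]))
(array([ 578.9, -124.4]), array([-0.4,  0. ,  0.4])) (array([ 578.9, -123.8]), array([-0.5,  0.5,  0. ]))
```

```bash
python3 -m crank '[{"dp":[2.1,-2.6,-0.6],"turn":0,"jaw":1},{"dp":[2.1,-2.6,-0.6],"turn":0,"jaw":1},{"dp":[2.1,-2.6,-0.6],"turn":0,"jaw":1},{"dp":[2.2,-2.7,-0.6],"turn":0,"jaw":1},{"dp":[2.2,-2.7,-0.6],"turn":0,"jaw":1},{"dp":[0,0,0],"turn":0,"jaw":1},{"dp":[0,0,0],"turn":0,"jaw":1},{"dp":[0,0,0],"turn":0,"jaw":1}]' 40
python3 - <<'E'
from h import *
look('w17');print(robot.sense()['tcp_pos'])
crop(cv2.imread('pics/w17.png'),250,130,140,140,4,'pics/w17c.png')
E
```

```text
time: 23.9
tcp_pos: [446.2, -18.0, 158.3]
orientation: [[-0.0, 1.0, -0.001], [1.0, 0.0, 0.0], [0.0, -0.001, -1.0]]
ft_force: [-1.2, 0.0, 0.2]
grip_width: 85.3
[446.57885377 -18.36984326 158.52847998]
```

View pics/w17c.png

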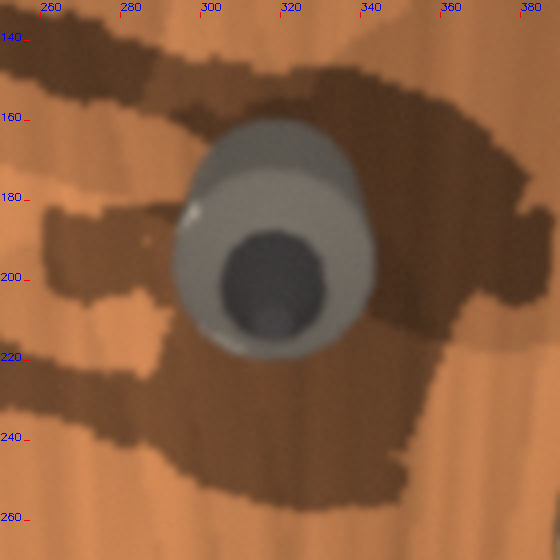

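```bash
python3 - <<'E'
from h import *
import pickle
w=pickle.load(open('pics/w17.pkl','rb'))
print(fit(w,'bottle',(293,159.5,344,220),0,(446,-20)))
E
```

```text
(array([445.4, -19.1]), array([-0.2, -0.1,  0.2,  0.1]))
```

```bash
python3 -m crank '[{"dp":[-0.1,-0.1,3.5],"turn":0,"jaw":1},{"dp":[0,0,3.5],"turn":0,"jaw":1},{"dp":[0,0,3.0],"turn":0,"jaw":1},{"dp":[0,0,2.0],"turn":0,"jaw":1},{"dp":[0,0,0.9],"turn":0,"jaw":1},{"dp":[0,0,0],"turn":0,"jaw":1},{"dp":[0,0,0],"turn":0,"jaw":0.48},{"dp":[0,0,0],"turn":0,"jaw":0.48},{"dp":[0,0,0],"turn":0,"jaw":0.48},{"dp":[0,0,0],"turn":0,"jaw":0.48}]' 40
python3 -m crank '[{"dp":[0,0,0],"turn":0,"jaw":0.48},{"dp":[0,0,0],"turn":0,"jaw":0.48},{"dp":[0,0,0],"turn":0,"jaw":0.48},{"dp":[0,0,0],"turn":0,"jaw":0.48}]' 40
```

```text
time: 24.78
tcp_pos: [447.2, -19.6, 32.1]
orientation: [[-0.0, 1.0, 0.003], [1.0, 0.0, -0.001], [-0.001, 0.003, -1.0]]
ft_force: [1.1, -1.4, 3.3]
grip_width: 46.6
time: 25.12
tcp_pos: [447.2, -19.6, 32.1]
orientation: [[-0.0, 1.0, 0.004], [1.0, 0.0, -0.001], [-0.001, 0.004, -1.0]]
ft_force: [-0.4, -0.2, 6.0]
grip_width: 46.1
```

```bash
python3 -m crank '[{"dp":[0,0,-1],"turn":0,"jaw":0.48},{"dp":[0,0,-2],"turn":0,"jaw":0.48},{"dp":[0,0,-1],"turn":0,"jaw":0.48},{"dp":[0.5,2.6,0],"turn":0,"jaw":0.48},{"dp":[0.5,3.0,0],"turn":0,"jaw":0.48},{"dp":[0.5,3.0,0],"turn":0,"jaw":0.48},{"dp":[0.5,3,0],"turn":0,"jaw":0.48},{"dp":[0.5,3,0],"turn":0,"jaw":0.48},{"dp":[0,0,0],"turn":0,"jaw":0.48},{"dp":[0,0,0],"turn":0,"jaw":0.48}]' 40 
python3 -m crank '[{"dp":[0,0,0],"turn":0,"jaw":0.48},{"dp":[0,0,1.5],"turn":0,"jaw":0.48},{"dp":[0,0,1.5],"turn":0,"jaw":0.48},{"dp":[0,0,0.7],"turn":0,"jaw":0.48},{"dp":[0,0,0],"turn":0,"jaw":0.48},{"dp":[0,0,0],"turn":0,"jaw":0.48}]' 40
python3 - <<'E'
from h import *
look('w18');look('s18','side')
crop(cv2.imread('pics/s18.png'),260,100,130,170,4,'pics/s18c.png')
E
```

```text
time: 25.95
tcp_pos: [592.6, 6.2, 70.7]
orientation: [[-0.001, 1.0, 0.001], [1.0, 0.001, -0.0], [-0.0, 0.001, -1.0]]
ft_force: [0.1, 0.1, -0.6]
grip_width: 46.6
time: 26.45
tcp_pos: [590.7, 5.9, 33.5]
orientation: [[0.0, 1.0, -0.001], [1.0, -0.0, 0.0], [0.0, -0.001, -1.0]]
ft_force: [0.2, 0.3, 0.4]
grip_width: 46.6
```

View pics/s18c.png

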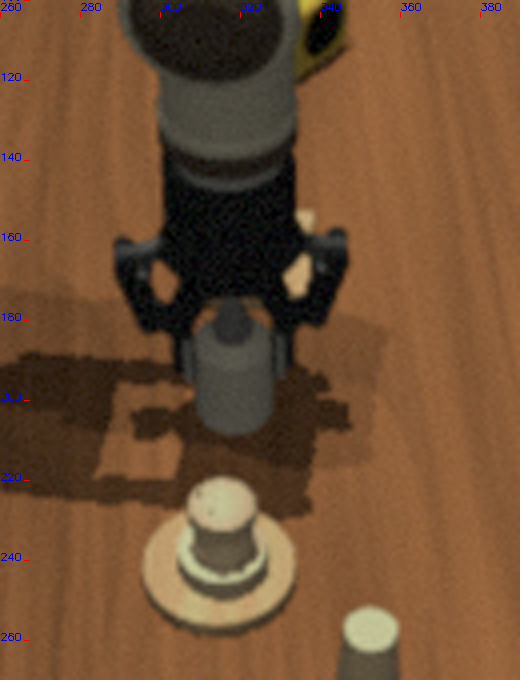

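View pics/w18.png

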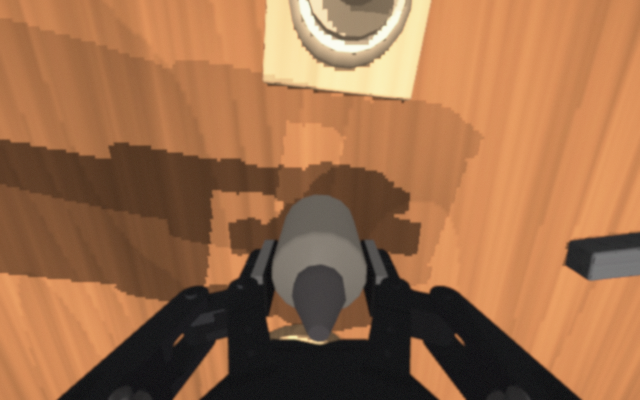

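```bash
python3 -m crank '[{"dp":[0,0,0.1],"turn":0,"jaw":0.48},{"dp":[0,0,0.1],"turn":0,"jaw":0.48},{"dp":[0,0,0],"turn":0,"jaw":0.48},{"dp":[0,0,0],"turn":0,"jaw":0.48}]' 40
python3 -m crank '[{"dp":[0,0,0.1],"turn":0,"jaw":0.48},{"dp":[0,0,0],"turn":0,"jaw":0.48},{"dp":[0,0,0],"turn":0,"jaw":0.48}]' 40
```

```text
time: 26.88
tcp_pos: [591.6, 5.9, 32.0]
orientation: [[-0.0, 1.0, 0.0], [1.0, 0.0, -0.0], [-0.0, 0.0, -1.0]]
ft_force: [-2.4, 1.1, 6.0]
grip_width: 46.4
time: 27.13
tcp_pos: [591.7, 5.9, 32.0]
orientation: [[-0.0, 1.0, -0.0], [1.0, 0.0, -0.0], [-0.0, -0.0, -1.0]]
ft_force: [-5.3, 0.6, 12.0]
grip_width: 46.7
```

```bash
python3 -m crank '[{"dp":[0,0,-0.1],"turn":0,"jaw":0.48},{"dp":[0,0,0],"turn":0,"jaw":0.7},{"dp":[0,0,0],"turn":0,"jaw":1},{"dp":[0,0,0],"turn":0,"jaw":1},{"dp":[0,0,0],"turn":0,"jaw":1},{"dp":[0,0,-2],"turn":0,"jaw":1},{"dp":[0,0,-3],"turn":0,"jaw":1},{"dp":[0,0,-4],"turn":0,"jaw":1},{"dp":[0,0,-4],"turn":0,"jaw":1},{"dp":[0,0,-3],"turn":0,"jaw":1}]' 40
python3 -m crank '[{"dp":[0,-3,-3],"turn":0,"jaw":1},{"dp":[0,-3,-3],"turn":0,"jaw":1},{"dp":[0,0,-4],"turn":0,"jaw":1},{"dp":[0,0,-3],"turn":0,"jaw":1},{"dp":[0,0,0],"turn":0,"jaw":1},{"dp":[0,0,0],"turn":0,"jaw":1},{"dp":[0,0,0],"turn":0,"jaw":1}]' 40
python3 - <<'E'
from h import *
for k,n in(('w19','wrist'),('s19','side'),('c19','scene')): look(k,n)
crop(cv2.imread('pics/s19.png'),270,110,110,150,4,'pics/s19c.png')
crop(cv2.imread('pics/c19.png'),180,110,270,170,3,'pics/c19c.png')
E
```

```text
time: 27.97
tcp_pos: [592.4, 5.9, 194.7]
orientation: [[-0.0, 1.0, 0.003], [1.0, 0.0, -0.001], [-0.001, 0.003, -1.0]]
ft_force: [1.0, -0.1, 1.4]
grip_width: 85.2
time: 28.55
tcp_pos: [532.4, 6.0, 319.4]
orientation: [[0.0, 1.0, -0.001], [1.0, -0.0, 0.0], [0.0, -0.001, -1.0]]
ft_force: [-0.6, 0.0, -0.4]
grip_width: 85.3
```

View pics/w19.png

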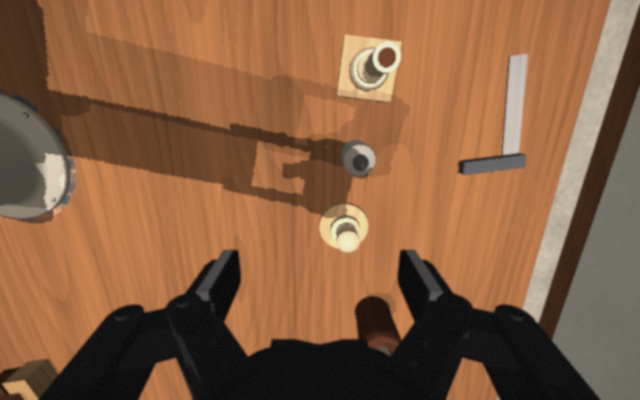

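View pics/s19c.png

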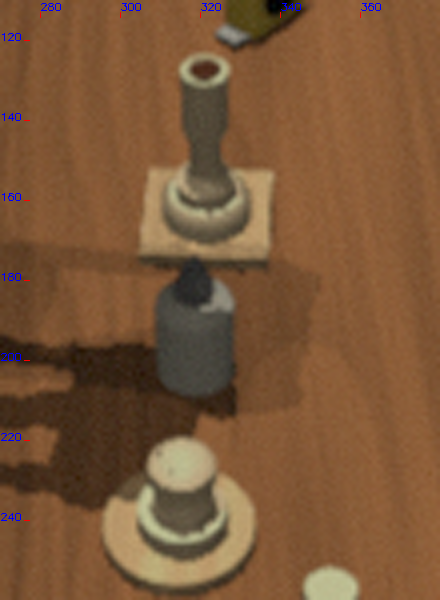

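View pics/c19c.png

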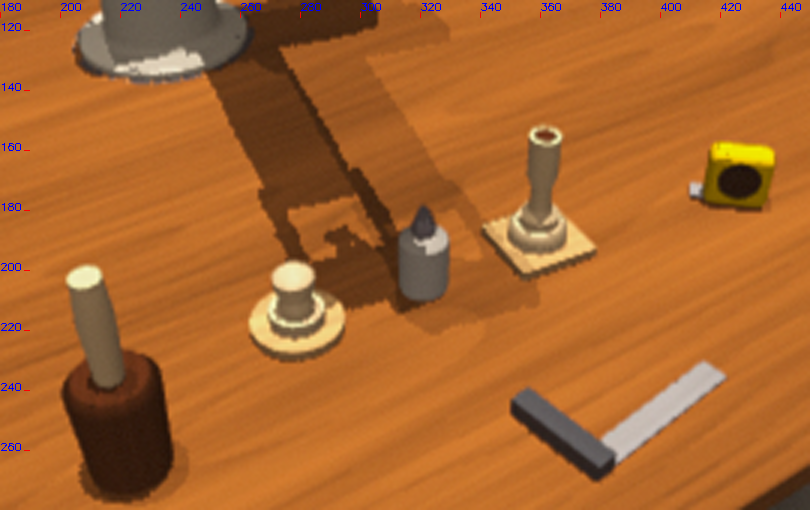

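```bash
python3 - <<'E'
from h import *
crop(cv2.imread('pics/w19.png'),310,25,100,90,6,'pics/w19a.png')
crop(cv2.imread('pics/w19.png'),310,130,80,130,5,'pics/w19b.png')
E
```

```text
(no output)
```

View pics/w19a.png

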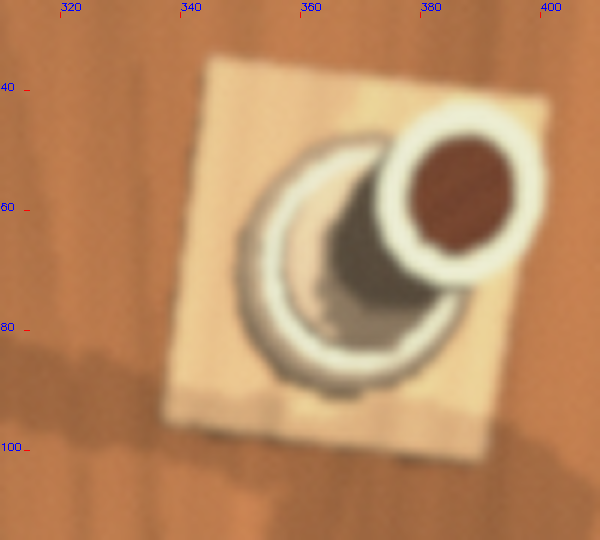

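View pics/w19b.png

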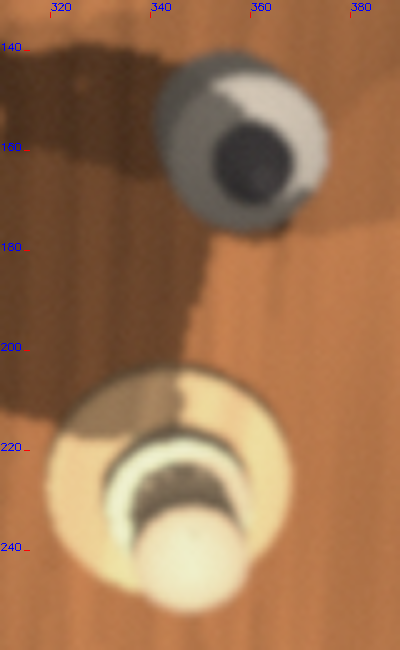

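```bash
python3 - <<'E'
from h import *
import pickle
w=pickle.load(open('pics/w19.pkl','rb'))
M['st']=[(15,100)]
print('stemtop',fit(w,'st',(372.2,41,401.3,73.3),32,(600,130)))
print('foot',fit(w,'foot',(349,47,None,91.2),12,(600,130)))
P=np.array([ray(w,*q,12) for q in [(345,34.3),(401.7,41.3),(391,102),(337,95.5)]]).mean(0)
print('sq',P)
R,_=fit(w,'roundtop',(319.2,203,368.3,None),0,(577,-120));print('round',R,(P+R)/2)
print('bottle',fit(w,'bottle',(340.2,140,375.5,178),0,(590,5)))
print('rose',fit(w,'rose',(330.5,215,359.8,None),12,(577,-120)),'knob',fit(w,'knob',(336.5,222.5,359.8,253.3),28,(577,-120)))
E
```

```text
stemtop (array([605.1, 134.1]), array([ 0.6,  0.7, -0.6, -0.7]))
foot (array([605.9, 133.4]), array([-0. , -0.1,  0.1]))
sq [606.    135.075]
round [ 576.2 -120.6] [591.1      7.2375]
bottle (array([592. ,   4.7]), array([ 0.1,  0.6, -0.1, -0.6]))
rose (array([ 577.7, -125.1]), array([-0.5,  0. ,  0.5])) knob (array([ 579.5, -124.9]), array([-0.6,  0.3,  0.5, -0.3]))
```

All offsets are well within tolerance, the arm is clear and the bystanders have not moved. Handing in.

```bash
python3 - <<'E'
from workcell import robot
print(robot.sign_off())
E
```

```text
the job is handed in; nothing more can be done
None
```

The job is handed in, after about 29 s of the 141 s allowed. The candlestick stands on the square pad, the door knob on the round pad, and the glue bottle on the bench midway between them. `sign_off` gives no verdict, so the result rests on my own camera checks.

| Placement | Offset in the final wrist picture | Limit |
|---|---|---|
| Foot from square pad centre | about 2 mm | 12 mm |
| Stem from foot centre (measured at the stem's top) | about 1 mm | 10 mm |
| Rose from round pad centre | about 4.5 mm | 12 mm |
| Knob from rose centre | about 2 mm | 8 mm |
| Bottle from the midpoint | about 3 mm | 15 mm |

- **Uprightness and contact:** all five pieces look upright in the last pictures. The gripper is open and about 320 mm above the bench. I judged this by eye and did not measure tilt angles.
- **Bystanders:** the mallet, tape measure and combination square look unmoved when the first and last scene pictures are compared. I did not measure this.
- **Foot grasp:** the first grasp closed on the chamfer, so I reopened, went lower and gripped it again.
- **Rose grasp:** the force read 21 N upwards as the fingers closed on the rose, probably from the fingertips touching the bench.
- **Disagreements:** the side camera put some positions up to about 5 mm off from the wrist camera, and I relied mainly on the wrist camera. A closer wrist view right after placing put the rose within about 2 mm of centre. I trust that more than the 4.5 mm from the distant final picture.

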